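# Fill the tube shaker's row and present its hold-down cover for the screws

## Task

Stand the two loose tubes from the bench upright and fully down in the two empty wells of the tube shaker, so that its row of four is complete, and let go of them. Then take the shaker's metal hold-down cover by its handle and hold it level about 1 cm above the four posts without touching them, each cover hole lined up so that the threaded hole in the post below is in full view through it; finish while still holding it there, quite still, ready for the screws to be dropped in. Leave the tubes already in the rack and everything else on the bench where they stand.

Things in the scene. Friction and masses are not known exactly. Their poses are not given: they have to be found in the camera images.
- shaker: Tube shaker, fixed: low white housing 136 (local x) x 226 (y) x 40 mm, knob panel on its front (local -x, towards the robot). On it a grey rack (54 x 172 mm, top 84 mm above the bench) with one row of four wells along y, and near the corners four steel posts, 16 mm thick, at x +-28, y +-98 mm, tops 175 mm above the bench. Origin: centre of the underside, on the bench; z up.
- well_0 (a point): Centre of the floor of the first well of the row (local y +63 mm, the leftmost), 59 mm above the bench. All wells are 34 mm wide, 25 mm deep and 42 mm apart. This well starts filled (tube_c).
- well_1 (a point): Centre of the floor of the second well (local y +21 mm); it starts empty. Axes as the shaker's.
- well_2 (a point): Centre of the floor of the third well (local y -21 mm); it starts filled (tube_d).
- well_3 (a point): Centre of the floor of the fourth well (local y -63 mm, the rightmost); it starts empty. Axes as the shaker's.
- post_0 (a point): Centre of the top face of the front left post of the shaker, at the mouth of its 6 mm threaded hole; axes as the shaker's.
- post_1 (a point): Centre of the top face of the front right post of the shaker, at the mouth of its 6 mm threaded hole; axes as the shaker's.
- post_2 (a point): Centre of the top face of the back right post of the shaker, at the mouth of its 6 mm threaded hole; axes as the shaker's.
- post_3 (a point): Centre of the top face of the back left post of the shaker, at the mouth of its 6 mm threaded hole; axes as the shaker's.
- tube_a: Loose 50 ml tube that stands on the bench: white, skirted flat foot, body 29 mm in diameter, blue cap 34 mm wide, 113 mm high, 60 g nominal. Origin: centre of its foot; z along the tube. Grip it below the cap, 65 to 85 mm above the foot.
- tube_b: The second loose tube on the bench, just like tube_a (the two are interchangeable).
- tube_c: A tube of the same kind that already stands in well_0.
- tube_d: A tube of the same kind that already stands in well_2.
- cover: Hold-down cover lying right way up on the bench, 0.34 kg nominal: aluminium plate 86 (local x) x 226 (y) x 5 mm, a 15 mm hole near each corner (x +-28, y +-98 mm), under it a 4 mm rubber pad (44 x 162 mm), over it a black bow handle. Origin: centre of the pad's underside; z up. Plate underside at z 4 mm. Symmetric: fits either way round.
- cover_handle (a point): Centre of the handle's grip bar, 47 mm above the cover's origin: bar 14 mm wide (local x) x 104 mm long (local y) x 16 mm high, 30 mm of free space between bar and plate; legs at local y +-42 mm.
- hole_0 (a point): Centre of one screw hole of the cover (local x -28, y +98 mm), at the plate's underside. It belongs over post_0 or, with the cover turned half round, post_2.
- hole_1 (a point): Centre of one screw hole of the cover (local x -28, y -98 mm), at the plate's underside. It belongs over post_1 or, with the cover turned half round, post_3.
- hole_2 (a point): Centre of one screw hole of the cover (local x +28, y -98 mm), at the plate's underside. It belongs over post_2 or, with the cover turned half round, post_0.
- hole_3 (a point): Centre of one screw hole of the cover (local x +28, y +98 mm), at the plate's underside. It belongs over post_3 or, with the cover turned half round, post_1.
- electrode_arm: Obstacle, fixed: white jointed electrode stand between cover and shaker, 0.4 m tall, foot 120 x 156 mm. Its jointed arm, 0.2 to 0.4 m above the bench, reaches some 0.13 m from the origin towards the robot: carry things past in front of it, over the balance (75 mm high with its pan and weighing dish 95 mm). Origin: on the bench, near the front of its foot.
- beaker: Bystander: small glass beaker, 45 mm wide, 58 mm high, on the bench among the tubes. Origin: centre of its foot.
- screw_dish: Bystander: shallow steel dish 66 x 84 x 11 mm with the four thumb screws (heads down, 29 mm high). Origin: centre of its foot.
- amber_bottle: Bystander: brown bottle with black cap, 53 mm wide, 109 mm high. Origin: centre of its foot.
Mind the look-alikes: they are no part of the job. What is shaped like the tube_a but green, pink or yellow is not meant.

How it is judged:
By the outcome, as a careful person would: the job done as asked, in the order asked, and still so for the second after the job is handed in, while the arm keeps its last pose, push and grip.
It also fails if it takes over 69 s, if anything falls off the work surface, if the arm or the gripper's body presses on something with over 40 N, if the wrist force passes 120 N, or if a joint passes its speed limit or range.

## Robot

A 6-joint arm with a two-finger parallel gripper is mounted at the origin on a cart in front of the work surface, level with it; the furniture and walls round the work are solid. World frame = base frame: x ahead of the robot, y to its left, z up, the work surface at z = 0. Lengths are in m, angles in rad, forces in N, time in s.
With the tool pointing down it reaches from about 0.275 to 0.725 m from the base axis. Payload 15.9 kg.
Tool frame: the origin (TCP) lies on the centre line of the jaws, within the pads' length; the fingertips stand r.tip_extent ahead of it and the grasp point (between the pads) lies 2 mm behind it (r.tip_extent is the distance from the TCP to the fingertips, in m); z points along the fingers, x is the direction in which the jaws open and shut, and the axes are right-handed (so a half turn about z gives the same grasp; the last joint's range is limited). The gripper opens to 85 mm and grips with 20 to 120 N. Pads are 22 mm wide; open, the fingers measure 114 mm over their backs; the gripper's body (76 mm by 85 mm) begins 54 mm behind the grasp point. The pads swing forward as they close: fully open they stand 13 mm farther back than shut.
Start: joints at [1.129, 0.213, -0.034, 1.323, 0, 1.571], TCP at [0.214, 0.452, 0.248] pointing down, gripper open.
Joint ranges: [-2.98, 2.98], [-0.74, 1.72], [-1.14, 1.35], [-2.1, 2.04], [-1.57, 1.44], [-3.14, 3.14]. Speed limits (rad/s): [1.89, 1.89, 2.39, 2.57, 3.14, 3.14].

## Interface

Orientations are given as a rotation vector (axis times angle).
In Python, from rig import readout, imaging, ticket, r gives the robot as it stands.
- The arm moves only by the tool arm_command, never from a script. Its argument "rows" is a list of rows, each a list of 3 entries, a list of its own where there are three numbers: the shift along the tool's x, y, z each as a share of 0.025 m, from -1 to 1, then the turn, a rotation vector about the tool's x, y, z each as a share of 6 degrees, from -1 to 1, then the gripper command: -1 is fully open, 1 is shut, values between are in proportion. A call has 1 to 12 rows; each row shifts and turns the commanded pose from where the row before left it, along the tool's axes as they then stand; what a row does not reach is not made up. A row lasts 1/12 s, in which the tool goes at most 41.7 mm and 7.16 degrees, less where a joint would pass 70% of its speed; a pose out of reach is approached as far as the arm can. A call with a number of a shift or a turn outside -1 to 1 is refused whole. A call with a gripper value outside its range is refused whole. The fingers move at their own pace and stop on an object; "grip_force" is the grip in N (left out, the last holds). Time passes only in rows, so rows that do not move let the fingers close. It gives the time, the measured TCP pose, the force and the opening at its end, in the units of the state.
- readout.state(): the state, without advancing time (a new reading comes with each control period).
- imaging.grab_frame(name): name is "scene" or "top"; returns the picture (400x640x3 uint8, red, green, blue); there is no depth.
- imaging.camera_params(name): a dict with "vertical_fov" (degrees; the focal length in pixels is half the picture's height over the tangent of half this angle, whatever the lens; pixels are square), "cx", "cy" (the principal point, pixels), "R" (3x3) and "t" (3): a world point X has camera coordinates R X + t. Camera axes: x right, y down, z forward; pixel columns grow to the right and rows downward; lengths in m; the calibration is good to about 2 mm. A picture is of the moment at which its call begins. camera_params takes no time and is no camera call.
- ticket.hand_in(): hands the job in, once; it reports no verdict.
The state is a dict: "time_s": time; "qpos": joint angles; "joint_velocities": joint speeds; "effort": joint torques, N m; "position": TCP position; "tool_rot": TCP orientation; "force": force on the tool from outside, world axes, zero at the start; "moment": the same for the moment, N m; "grip_width": finger opening in m.
Only numpy, scipy, OpenCV 4.12 (cv2) and the standard library are available. Lean on these libraries where they do the work, as an engineer would, in place of code of your own. Each camera call takes 0.05 s, during which the arm holds its last target. There are 200 camera calls.

## Working session

There is one attempt and no reset: what is moved stays moved. The work goes in short steps, Python scripts to look and compute and a tool call to move; the robot and the scene stay as the last step left them, time stands still between calls to the robot, and variables do not carry over. Pictures are saved under pics/ and viewed, about 8 in all and at most 12, crops included, and the job is handed in when it is done.

Besides the shell and the picture viewer there is one more tool, called after ">>>" as name(argument=value, ...), one argument or row to a line, values as JSON. arm_command: Moves the arm, as the interface text tells. Its arguments: {"type":"object","properties":{"rows":{"type":"array","items":{"type":"array"}},"grip_force":{"type":"number"}},"required":["rows"]}

```bash
mkdir -p pics; ls; python3 - <<'E'
from rig import readout, imaging, r
import cv2, numpy as np
print(readout.state()); print(r.tip_extent)
for n in("scene","top"):
    p=imaging.camera_params(n); print(n,p)
    im=imaging.grab_frame(n); cv2.imwrite(f"pics/{n}0.png",im[:,:,::-1])
E
```

```text
pics
{'time_s': 0.0, 'qpos': array([ 1.12901540e+00,  2.13352212e-01, -3.50649074e-02,  1.32349498e+00,
        2.37805132e-05,  1.57077891e+00]), 'joint_velocities': array([-0.00216813, -0.0007855 , -0.00117738, -0.00230686, -0.00021302,
       -0.00016121]), 'effort': array([ 3.07429818e-04, -6.86167073e+01,  4.87115836e+01,  1.73256994e-02,
       -8.68994221e-05,  7.23099287e-07]), 'position': array([0.2136305 , 0.45170683, 0.24781582]), 'tool_rot': array([ 2.65367883e+00,  1.68046624e+00, -1.50044413e-03]), 'force': array([-0.28926985, -0.43705955,  0.40713014]), 'moment': array([-0.03086427,  0.00412861, -0.04034681]), 'grip_width': 0.08570899765992625}
0.017
scene {'vertical_fov': 53.65684180120886, 'cx': 318.25129724003125, 'cy': 198.00643452763725, 'R': array([[ 0.53428024, -0.84518423, -0.01443058],
       [-0.55347986, -0.3368753 , -0.76169225],
       [ 0.63890897,  0.41494415, -0.64777826]]), 't': array([-0.30285321,  0.39061595,  0.9781026 ])}
top {'vertical_fov': 42.752078501587896, 'cx': 317.87068360965276, 'cy': 207.7386179829002, 'R': array([[ 0.04142462, -0.9991369 ,  0.00307414],
       [-0.97496985, -0.04109494, -0.2185063 ],
       [ 0.21844404,  0.00605435, -0.9758307 ]]), 't': array([-0.02331384,  0.54778585,  1.71705215])}
```

View pics/scene0.png

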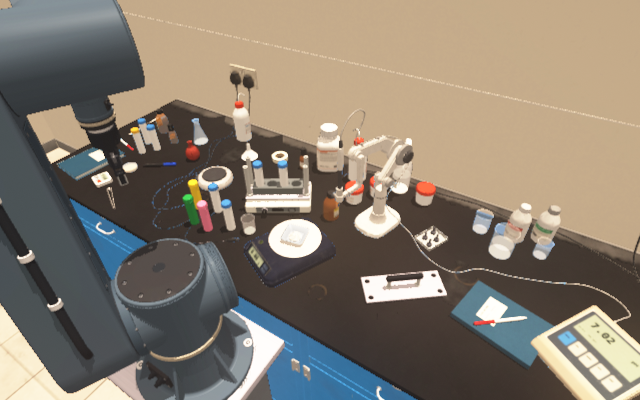

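View pics/top0.png

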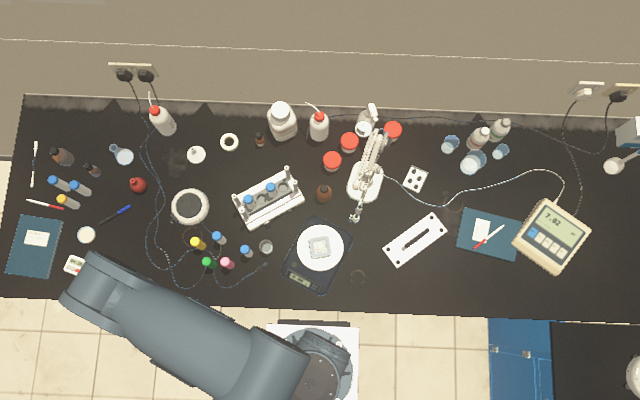

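The scene view shows the loose tubes' blue caps at about (214,190) and (228,205), the shaker at (279,190), and the cover at (403,287). In the top view they are at (218,237), (245,251), (268,198) and (415,240). I'll measure these by colour masks next.

```bash
cat > h.py <<'E'
from rig import readout, imaging, ticket, r
import cv2, numpy as np
from scipy.spatial.transform import Rotation as Ro
P={n:imaging.camera_params(n) for n in("scene","top")}
for p in P.values(): p["f"]=200/np.tan(np.radians(p["vertical_fov"]/2))
def ray(n,uv):
    p=P[n]; d=np.array([(uv[0]-p["cx"])/p["f"],(uv[1]-p["cy"])/p["f"],1.])
    return -p["R"].T@p["t"], p["R"].T@d
def onz(n,uv,z):
    o,d=ray(n,uv); return o+d*(z-o[2])/d[2]
def proj(n,X):
    p=P[n]; c=p["R"]@np.asarray(X,float)+p["t"]; return np.array([p["cx"],p["cy"]])+p["f"]*c[:2]/c[2]
def tri(us,ut):
    A=[];b=[]
    for n,u in(("scene",us),("top",ut)):
        o,d=ray(n,u); d/=np.linalg.norm(d); M=np.eye(3)-np.outer(d,d); A.append(M); b.append(M@o)
    A=np.vstack(A);b=np.hstack(b); X,res,*_=np.linalg.lstsq(A,b,rcond=None); return X,np.sqrt(res.sum())
def blobs(mask,amin=15):
    n,l,s,c=cv2.connectedComponentsWithStats(mask.astype(np.uint8))
    return [(c[i].round(1),s[i][4],s[i][:4]) for i in range(1,n) if s[i][4]>=amin]
def crop(im,x,y,w,h,k,name):
    cv2.imwrite(f"pics/{name}.png",cv2.resize(im[y:y+h,x:x+w,::-1],None,fx=k,fy=k,interpolation=cv2.INTER_CUBIC))
E
python3 - <<'E'
from h import *
I={n:cv2.imread(f"pics/{n}0.png")[:,:,::-1].copy() for n in P}
for n in P:
    hsv=cv2.cvtColor(I[n],cv2.COLOR_RGB2HSV)
    m=cv2.inRange(hsv,(95,90,90),(125,255,255))>0
    for c,a,s in blobs(m,20):
        if a<800: print(n,c,a,s,onz(n,c,.113 ).round(3),onz(n,c,.172).round(3))
    g=I[n].min(2)>150
    for c,a,s in blobs(g,200): print(' white',n,c,a,s)
a=I["scene"][140:250,180:340]; b=I["top"][160:270,180:340]
c=I["scene"][250:320,340:460]; d=I["top"][200:280,370:460]
out=np.zeros((600,800,3),np.uint8)
def put(im,x,y,w,h): out[y:y+h,x:x+w]=cv2.resize(im,(w,h),interpolation=cv2.INTER_CUBIC)
put(a,0,0,400,275);put(b,400,0,400,275);put(c,0,290,480,280);put(d,484,290,315,280)
cv2.imwrite("pics/c1.png",out[:,:,::-1])
E
```

```text
scene [140.9 120.5] 41 [137 118   9   6] [0.593 0.892 0.113] [0.532 0.789 0.172]
scene [150.3 126.4] 45 [147 124   8   6] [0.581 0.819 0.113] [0.521 0.721 0.172]
scene [ 79.7 163.2] 568 [ 58 148  49  29] [0.273 0.828 0.113] [0.235 0.729 0.172]
scene [256.7 163.6] 66 [252 160  10   8] [0.601 0.279 0.113] [0.54  0.22  0.172]
scene [282.1 164. ] 60 [278 161  10   7] [0.646 0.2   0.113] [0.582 0.147 0.172]
scene [168.8 163.3] 43 [163 162  13   4] [0.44  0.55  0.113] [0.39  0.472 0.172]
scene [212.3 186.8] 58 [208 183  10   8] [0.422 0.321 0.113] [0.373 0.259 0.172]
scene [225.8 203.1] 77 [221 199  11   9] [0.384 0.226 0.113] [0.338 0.171 0.172]
scene [511.2 344.8] 491 [484 329  52  33] [ 0.356 -0.637  0.113] [ 0.312 -0.629  0.172]
scene [566.6 337.7] 146 [558 331  18  14] [ 0.438 -0.737  0.113] [ 0.388 -0.722  0.172]
 white scene [241.1 123.2] 446 [232 107  20  34]
 white scene [199.  134.2] 213 [192 118  16  27]
 white scene [149.5 136.3] 263 [139 123  21  27]
 white scene [329.1 143.2] 302 [316 135  28  18]
 white scene [368.6 148.9] 461 [346 135  56  45]
 white scene [389.1 165.4] 477
[... 2069 characters left out ...]
  3.4 182.1] 375 [  0 161  11  62]
 white top [269.3 199.5] 1704 [231 165  74  65]
 white top [414.8 178.8] 345 [403 166  25  27]
 white top [191.  206.6] 524 [171 188  38  36]
 white top [552.5 234.3] 2031 [512 198  79  77]
 white top [414.2 239.7] 1434 [382 212  66  56]
 white top [483.  229.9] 396 [472 218  33  25]
 white top [319.8 247.4] 1721 [297 225  47  46]
 white top [ 85.6 234.2] 237 [ 77 226  18  17]
 white top [ 36.5 237.9] 341 [ 24 230  26  17]
 white top [550.4 245.1] 345 [534 232  34  27]
 white top [ 73.  264.3] 242 [ 63 255  22  21]
 white top [ 74.2 358.8] 13515 [  0 297 213 103]
 white top [394.1 351.2] 14735 [210 306 280  94]
 white top [636.2 375.8] 200 [632 359   8  35]
```

View pics/c1.png

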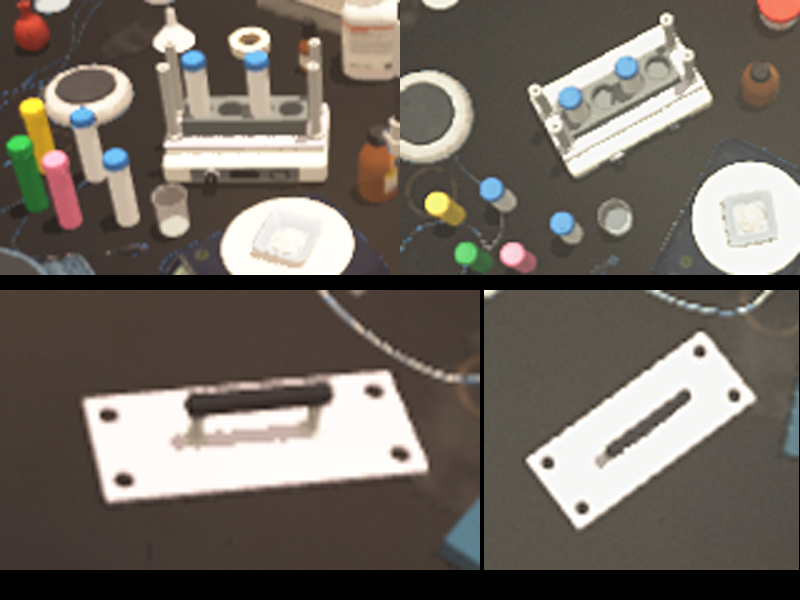

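The crops show the two loose tubes left of the beaker, tubes c and d in the first and third wells, four post tops, and four dark holes in the cover. Next I'll fit the shaker and cover poses to these points.

```bash
cat >> h.py <<'E'
from scipy.optimize import least_squares
def fit(pts,x0):
    # pts: (view, local xyz, uv); planar pose x,y,yaw
    def X(p,l): c,s=np.cos(p[2]),np.sin(p[2]); return np.array([p[0]+c*l[0]-s*l[1],p[1]+s*l[0]+c*l[1],l[2]])
    f=lambda p:np.hstack([proj(n,X(p,l))-uv for n,l,uv in pts])
    s=least_squares(f,x0,loss="soft_l1"); return s.x,f(s.x).reshape(-1,2)
def loc(p,l): c,s=np.cos(p[2]),np.sin(p[2]); return np.array([p[0]+c*l[0]-s*l[1],p[1]+s*l[0]+c*l[1],l[2]])
E
python3 - <<'E'
from h import *
I={n:cv2.imread(f"pics/{n}0.png")[:,:,::-1].copy() for n in P}
for k,us,ut in(("t1",(212.3,186.8),(216,235.1)),("t2",(225.8,203.1),(244.2,248.9)),("tc",(256.7,163.6),(247.6,198.9)),("td",(282.1,164.),(270.1,186.6))):
    X,e=tri(us,ut); print(k,X.round(4),e.round(4))
for n in P: 
    hsv=cv2.cvtColor(I[n],cv2.COLOR_RGB2HSV)
    for nm,lo,hi in(("yel",(22,140,120),(35,255,255)),("grn",(50,120,60),(85,255,255)),("pink",(160,80,140),(179,255,255))):
        for c,a,s in blobs(cv2.inRange(hsv,lo,hi)>0,25): print(n,nm,c,a,onz(n,c,.1).round(3))
print("beaker rim",onz("top",(180+215/2.5,160+217/2.5),.055))
# cover holes: dark blobs inside plate hull
pts=[];L=[(-28,98),(-28,-98),(28,-98),(28,98)]
for n,(x0,y0,x1,y1) in(("scene",(355,262,452,310)),("top",(378,205,452,272))):
    g=I[n].min(2)[y0:y1,x0:x1]; G=cv2.resize(g,None,fx=4,fy=4,interpolation=cv2.INTER_CUBIC)
    m=(G>140).astype(np.uint8); cs,_=cv2.findContours(m,cv2.RETR_CCOMP,cv2.CHAIN_APPROX_NONE)
    big=max(cs,key=cv2.contourArea); hull=cv2.convexHull(big); inner=np.zeros_like(m); cv2.drawContours(inner,[hull],-1,1,-1); inner=cv2.erode(inner,np.ones((9,9)))
    for c,a,s in blobs((G<140)&(inner>0),30):
        uv=(c+.5)/4-.5+[x0,y0]; print("hole",n,uv.round(2),a,onz(n,uv,.009).round(4))
# white posts: enlarged picture
out=np.zeros((600,800,3),np.uint8)
out[:,:400]=cv2.resize(I["scene"][145:205,240:320],(800,600),interpolation=cv2.INTER_CUBIC)[:,:400] if 0 else 0
a=cv2.resize(I["scene"][146:190,240:318],None,fx=10,fy=6.8,interpolation=cv2.INTER_CUBIC)
b=cv2.resize(I["top"][162:216,226:304],None,fx=10,fy=5.5,interpolation=cv2.INTER_CUBIC)
o=np.vstack([a,b]); print(a.shape,b.shape); cv2.imwrite("pics/c2.png",o[:600,:,::-1])
E
```

```text
t1 [0.4323 0.3365 0.0989] 0.002
t2 [0.3898 0.2374 0.1026] 0.0032
tc [0.5467 0.2293 0.164 ] 0.0029
td [0.5923 0.1583 0.1606] 0.0029
scene yel [192.4 182.6] 57 [0.414 0.409 0.1  ]
scene grn [190.5 208.6] 270 [0.316 0.316 0.1  ]
scene pink [205.2 217.1] 248 [0.311 0.248 0.1  ]
top yel [ 60.5 198. ] 45 [0.537 0.877 0.1  ]
top yel [199.4 244.4] 64 [0.397 0.39  0.1  ]
top grn [206.1 260.9] 60 [0.343 0.363 0.1  ]
top pink [227.9 263.6] 63 [0.337 0.29  0.1  ]
beaker rim [0.40484631 0.1717143  0.055     ]
hole scene [403.85 277.68] 4002 [ 0.4868 -0.343   0.009 ]
hole scene [433.05 274.85] 164 [ 0.5406 -0.4108  0.009 ]
hole scene [366.6  280.88] 176 [ 0.4203 -0.2569  0.009 ]
hole scene [439.58 290.55] 176 [ 0.4972 -0.4454  0.009 ]
hole scene [370.52 297.05] 196 [ 0.3765 -0.2913  0.009 ]
hole top [431.15 217.15] 130 [ 0.5425 -0.4056  0.009 ]
hole top [416.1  238.15] 1724 [ 0.4643 -0.3518  0.009 ]
hole top [441.  229.7] 137 [ 0.4984 -0.4403  0.009 ]
hole top [387.78 248.95] 143 [ 0.4217 -0.2521  0.009 ]
hole top [397.58 261.85] 144 [ 0.3776 -0.287   0.009 ]
(299, 780, 3) (297, 780, 3)
```

View pics/c2.png

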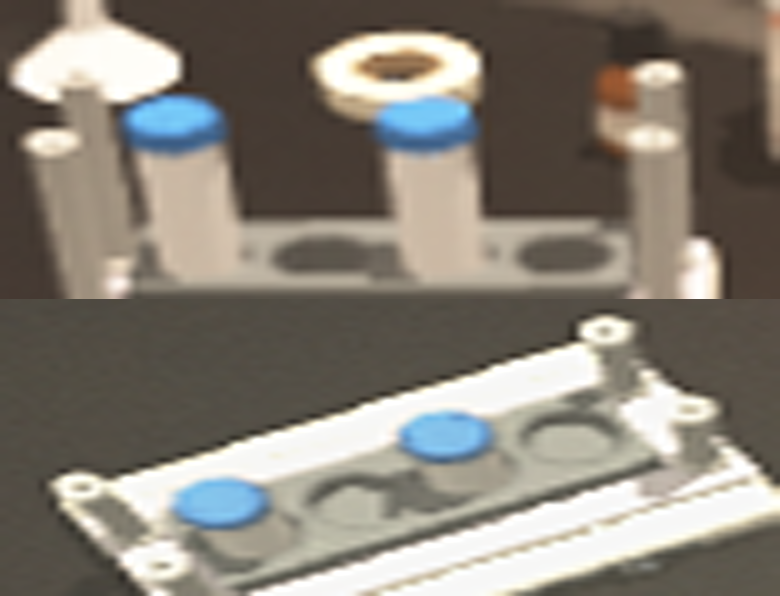

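```bash
cat > m.py <<'E'
from h import *
z=.175
pts=[("scene",(-.028,.098,z),(244.75,166.6)),("scene",(-.028,-.098,z),(305.05,165.9)),("scene",(.028,-.098,z),(305.55,156.5)),
("top",(.028,.098,z),(233.75,195.95)),("top",(-.028,.098,z),(241.55,209.77)),("top",(.028,-.098,z),(286.25,167.2)),("top",(-.028,-.098,z),(294.85,181.6))]
zc=.009
cp=[("scene",(.028,-.098,zc),(433.05,274.85)),("scene",(.028,.098,zc),(366.6,280.88)),("scene",(-.028,-.098,zc),(439.58,290.55)),("scene",(-.028,.098,zc),(370.52,297.05)),
("top",(.028,-.098,zc),(431.15,217.15)),("top",(-.028,-.098,zc),(441,229.7)),("top",(.028,.098,zc),(387.78,248.95)),("top",(-.028,.098,zc),(397.58,261.85))]
S,e=fit(pts,[.57,.19,.57]); 
St,_=fit([p for p in pts if p[0]=="top"],S); Ss,_=fit([p for p in pts if p[0]=="scene"],S)
C,ec=fit(cp,[.46,-.35,.7])
Ct,_=fit([p for p in cp if p[0]=="top"],C); Cs,_=fit([p for p in cp if p[0]=="scene"],C)
E
python3 - <<'E'
from m import *
print("S",S,St,Ss);print(e.round(1));print("C",C,Ct,Cs);print(ec.round(1))
for i,y in enumerate((.063,.021,-.021,-.063)): print("well",i,loc(S,(0,y,.059)).round(4), proj("scene",loc(S,(0,y,.172))).round(1),proj("top",loc(S,(0,y,.172))).round(1))
print("tool R",Ro.from_rotvec(readout.state()["tool_rot"]).as_matrix().round(3))
print("pink/green/yel tri",tri((192.4,182.6),(199.4,244.4)))
E
```

```text
S [0.58016002 0.17523984 0.555838  ] [0.57976026 0.17704352 0.55623605] [0.57919396 0.17135938 0.55823438]
[[-0.7 -0.5]
 [-0.9 -0.3]
 [-0.8 -0.6]
 [ 0.5 -0.5]
 [ 0.7  0.3]
 [ 0.7  0. ]
 [ 0.3 -0.2]]
C [ 0.45953608 -0.34943163  0.66485834] [ 0.46004036 -0.34625355  0.66728411] [ 0.45867317 -0.35106725  0.66483967]
[[-0.3 -0.5]
 [-0.4 -0.5]
 [-0.4 -0.4]
 [-0.5 -0.4]
 [ 1.   0.2]
 [ 1.   0.2]
 [ 0.8  0.2]
 [ 0.7  0.2]]
well 0 [0.5469 0.2288 0.059 ] [256.  161.8] [247.9 197.8]
well 1 [0.5691 0.1931 0.059 ] [268.6 161.7] [259.3 191.7]
well 2 [0.5912 0.1574 0.059 ] [281.3 161.6] [270.5 185.6]
well 3 [0.6134 0.1217 0.059 ] [293.9 161.5] [281.8 179.6]
tool R [[ 0.428  0.904 -0.   ]
 [ 0.904 -0.428 -0.001]
 [-0.001  0.    -1.   ]]
pink/green/yel tri (array([0.39494547, 0.38390518, 0.12276097]), np.float64(0.0015292654369790817))
```

The pose fits agree to within about 1 px in both views. The views differ by a few mm in y, so I'll servo visually for the placing. First move is a turn to the shaker's yaw, then over to the far loose tube.

>>> arm_command(
  rows=[
    [[0, 0, 0], [0, 0, 0.914], -1],
    [[0, 0, 0], [0, 0, 0.914], -1],
    [[0, 0, 0], [0, 0, 0.914], -1],
    [[0, 0, 0], [0, 0, 0.914], -1],
    [[0, 0, 0], [0, 0, 0.914], -1],
    [[0, 0, 0], [0, 0, 0.914], -1],
  ],
  grip_force=40,
)

```text
time_s: 0.6
position: [0.2137, 0.4518, 0.248]
tool_rot: [3.023, 0.853, -0.001]
force: [-0.5, 0.5, 0.1]
grip_width: 0.0852
```

>>> arm_command(
  rows=[
    [[0.553, 0.945, 0], [0, 0, 0], -1],
    [[0.553, 0.945, 0], [0, 0, 0], -1],
    [[0.553, 0.945, 0], [0, 0, 0], -1],
    [[0.553, 0.945, 0], [0, 0, 0], -1],
    [[0.553, 0.945, 0], [0, 0, 0], -1],
    [[0.553, 0.945, 0], [0, 0, 0], -1],
    [[0.553, 0.945, 0], [0, 0, 0], -1],
    [[0.553, 0.945, 0], [0, 0, 0], -1],
    [[0.553, 0.945, 0], [0, 0, 0], -1],
    [[0, 0, 0], [0, 0, 0], -1],
    [[0, 0, 0], [0, 0, 0], -1],
  ],
)

```text
time_s: 1.52
position: [0.4322, 0.336, 0.2477]
tool_rot: [3.022, 0.857, -0.001]
force: [-0.6, -0.5, 0.9]
grip_width: 0.0856
```

>>> arm_command(
  rows=[
    [[0, 0, 0.99], [0, 0, 0], -1],
    [[0, 0, 0.99], [0, 0, 0], -1],
    [[0, 0, 0.99], [0, 0, 0], -1],
    [[0, 0, 0.99], [0, 0, 0], -1],
    [[0, 0, 0.99], [0, 0, 0], -1],
    [[0, 0, 0.99], [0, 0, 0], -1],
    [[0, 0, 0.99], [0, 0, 0], -1],
    [[0, 0, 0], [0, 0, 0], -1],
    [[0, 0, 0], [0, 0, 0], 1],
    [[0, 0, 0], [0, 0, 0], 1],
    [[0, 0, 0], [0, 0, 0], 1],
    [[0, 0, 0], [0, 0, 0], 1],
  ],
)

```text
time_s: 2.52
position: [0.4322, 0.3375, 0.0766]
tool_rot: [-3.021, -0.86, -0.003]
force: [0.0, 0.2, -0.8]
grip_width: 0.0382
```

>>> arm_command(
  rows=[
    [[0, 0, 0], [0, 0, 0], 1],
    [[0, 0, 0], [0, 0, 0], 1],
    [[0, 0, 0], [0, 0, 0], 1],
    [[0, 0, 0], [0, 0, 0], 1],
  ],
)

```text
time_s: 2.85
position: [0.4318, 0.337, 0.0756]
tool_rot: [-3.021, -0.86, -0.001]
force: [-1.1, -0.8, 7.1]
grip_width: 0.0281
```

>>> arm_command(
  rows=[
    [[0, 0, -0.5], [0, 0, 0], 1],
    [[0, 0, -0.95], [0, 0, 0], 1],
    [[0, 0, -0.95], [0, 0, 0], 1],
    [[0, 0, -0.95], [0, 0, 0], 1],
    [[0, 0, -0.95], [0, 0, 0], 1],
    [[0, 0, -0.95], [0, 0, 0], 1],
    [[0, 0, -0.95], [0, 0, 0], 1],
    [[0, 0, -0.95], [0, 0, 0], 1],
    [[0, 0, -0.95], [0, 0, 0], 1],
  ],
)

```text
time_s: 3.6
position: [0.4314, 0.3366, 0.2788]
tool_rot: [-3.022, -0.86, -0.0]
force: [0.3, -0.1, -1.2]
grip_width: 0.0279
```

>>> arm_command(
  rows=[
    [[0.201, 0.973, 0], [0, 0, 0], 1],
    [[0.201, 0.973, 0], [0, 0, 0], 1],
    [[0.201, 0.973, 0], [0, 0, 0], 1],
    [[0.201, 0.973, 0], [0, 0, 0], 1],
    [[0.201, 0.973, 0], [0, 0, 0], 1],
    [[0.201, 0.973, 0], [0, 0, 0], 1],
    [[0.201, 0.973, 0], [0, 0, 0], 1],
    [[0.201, 0.973, 0], [0, 0, 0], 1],
    [[0, 0, 0], [0, 0, 0], 1],
    [[0, 0, 0], [0, 0, 0], 1],
  ],
)

```text
time_s: 4.43
position: [0.5687, 0.1916, 0.2772]
tool_rot: [-3.022, -0.857, 0.001]
force: [-0.1, 0.7, -0.8]
grip_width: 0.0283
```

```bash
python3 - <<'E'
from m import *
print(readout.state()["position"],readout.state()["grip_width"])
out=[]
for n,(x,y,w,h) in(("scene",(220,110,110,110)),("top",(210,140,110,110))):
    im=imaging.grab_frame(n); cv2.imwrite(f"pics/{n}1.png",im[:,:,::-1])
    out.append(cv2.resize(im[y:y+h,x:x+w],(396,396),interpolation=cv2.INTER_CUBIC))
    hsv=cv2.cvtColor(im,cv2.COLOR_RGB2HSV)
    for c,a,s in blobs(cv2.inRange(hsv,(95,90,90),(125,255,255))>0,15):
        if a<300 and 200<c[0]<320: print(n,c,a,s)
cv2.imwrite("pics/c3.png",np.hstack(out)[:,:,::-1])
E
```

```text
[0.56868636 0.19156494 0.2771652 ] 0.028299751315065905
scene [256.9 163.8] 62 [252 160  10   8]
scene [282.2 163.9] 61 [278 161  10   7]
scene [225.7 203.4] 77 [221 199  11   9]
```

View pics/c3.png

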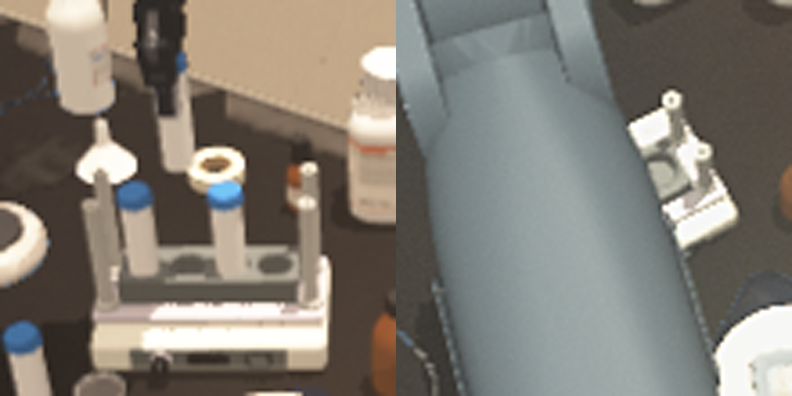

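The scene view shows the held tube upright, with its foot at about crop (178,170), above and between tubes c and d. The arm hides most of the top view. I'll calibrate the scene camera against the robot frame using the held tube's foot outline.

```bash
cat >> h.py <<'E'
def outline(n,x,y,z0,z1,r):
    t=np.linspace(0,2*np.pi,73); Q=[proj(n,(x+r*np.cos(a),y+r*np.sin(a),z)) for a in t for z in(z0,z1)]
    return np.array(Q)
def edges(im,x0,x1,row,thr=None):
    g=im[row,x0:x1].astype(float).mean(-1); up=np.interp(np.arange(0,len(g)-1,.05),np.arange(len(g)),g)
    return g.round(0)
E
python3 - <<'E'
from m import *
im=cv2.imread("pics/scene1.png")[:,:,::-1]
x,y,z=.5687,.1916,.2772-.0756
o=outline("scene",x,y,z,z+.08,.0145); b=outline("scene",x,y,z,z,.0145)
print("foot pred left,right,bottom",b[:,0].min().round(1),b[:,0].max().round(1),b[:,1].max().round(1), "centre",proj("scene",(x,y,z)).round(1))
for row in range(146,160): print(row,im[row,258:280].astype(int).sum(1)//3)
print("tube d (col 274..292)")
for row in (156,158,159,160,161,162,163,170,176,182): print(row,im[row,248:292].astype(int).sum(1)//3)
for nm,S_ in(("S",S),("Ss",Ss)):
  for yy in(.063,-.021):
    w=loc(S_,(0,yy,.172)); c=outline("scene",w[0],w[1],.172,.165,.017); t=outline("scene",w[0],w[1],.085,.15,.0145)
    print(nm,yy,"cap L,R,T",c[:,0].min().round(1),c[:,0].max().round(1),c[:,1].min().round(1), "axis px@.12",proj("scene",(w[0],w[1],.12)).round(1),"body@.12",outline("scene",w[0],w[1],.12,.12,.0145)[:,0].min().round(1),outline("scene",w[0],w[1],.12,.12,.0145)[:,0].max().round(1))
E
```

```text
foot pred left,right,bottom 263.6 272.5 156.9 centre [268.  154.4]
146 [ 56  56  56  56  57  76 136 182 180 179 179 179 182 186 182 139  59  59
  59  59  58  60]
147 [ 57  57  56  57  56  70 126 182 180 178 179 179 181 186 186 156  59  59
  59  59  59  60]
148 [ 57  56  57  57  56  61 110 182 181 179 179 179 181 186 190 170  58  58
  59  58  59  59]
149 [ 56  56  57  56  57  57 104 182 181 179 179 179 182 185 189 170  58  58
  58  59  59  59]
150 [ 57  57  56  57  56  58 104 182 181 180 179 179 181 184 189 171  70  58
  58  59  70  97]
151 [ 56  57  58  58  58  58  96 171 181 180 179 179 180 184 189 173  93 120
 180 231 233 236]
152 [ 57  57  57  57  57  59  82 148 181 180 179 179 179 184 188 181 188 239
 247 253 252 249]
153 [ 58  57  57  57  57  58  76 136 181 180 178 179 178 183 188 201 239 252
 249 239 233 212]
154 [ 57  57  57  57  57  57  75 136 181 180 179 179 180 182 187 210 242 244
 213 115 116 114]
155 [ 65  57  56  57  56  57  70 126 182 180 179 179 179 182 187 214 241 202
 128 123 116 115]
156 [ 66  56  56  56  57  57  61  98 162 180 179 178 179 186 207 235 247 203
 138 1
[... 1794 characters left out ...]
 [130 132 137 142 134  83 105 182 180 179 179 178 176 174 159 108  59  59
  59  59  60  60  60  61  60  59  58  59  58  59  77 136 182 180 180 179
 179 184 188 171  71  60  60  60]
182 [135 132 133 137 140 132 101 128 181 181 178 179 178 176 173 161 134 135
 145 138 104  83  81  82  82  82  83  88 100 104 100 118 174 182 180 180
 179 182 187 184 159 147 171 152]
S 0.063 cap L,R,T 250.8 261.4 158.8 axis px@.12 [257.8 174.3] body@.12 253.5 262.0
S -0.021 cap L,R,T 276.1 286.5 158.6 axis px@.12 [282.4 174.1] body@.12 278.1 286.7
Ss 0.063 cap L,R,T 251.5 262.1 159.3 axis px@.12 [258.5 174.8] body@.12 254.2 262.8
Ss -0.021 cap L,R,T 276.9 287.3 159.1 axis px@.12 [283.2 174.6] body@.12 278.9 287.5
```

>>> arm_command(
  rows=[
    [[0.044, -0.148, 0], [0, 0, 0], 1],
    [[0, 0, 0.75], [0, 0, 0], 1],
    [[0, 0, 0.75], [0, 0, 0], 1],
    [[0, 0, 0.75], [0, 0, 0], 1],
    [[0, 0, 0.75], [0, 0, 0], 1],
    [[0, 0, 0.75], [0, 0, 0], 1],
    [[0, 0, 0.7], [0, 0, 0], 1],
    [[0, 0, 0], [0, 0, 0], 1],
    [[0, 0, 0], [0, 0, 0], 1],
  ],
)

```text
time_s: 5.28
position: [0.5663, 0.1969, 0.1663]
tool_rot: [-3.021, -0.862, 0.002]
force: [-0.4, 0.0, 0.2]
grip_width: 0.0277
```

```bash
python3 - <<'E'
from m import *
s=readout.state(); print(s["position"],s["force"])
im=imaging.grab_frame("scene"); cv2.imwrite("pics/scene2.png",im[:,:,::-1])
crop(im,240,140,75,60,10,"c4")
for row in (180,182,184,186,188): print(row,im[row,248:300].astype(int).sum(1)//3)
x,y,z=s["position"]; z-=.0756
print("foot pred",proj("scene",(x,y,z)).round(1),"axis at .12",proj("scene",(x,y,.12)).round(1))
E
```

```text
[0.56631046 0.19688703 0.16631596] [-0.38524243  0.03152761  0.24217549]
180 [134 132 137 135 130 112 104 153 182 180 179 179 178 175 171 155 107 101
 124 176 182 180 179 180 182 187 188 178 168 174 174 177 182 182 179 179
 180 181 187 187 175 174 174 173 167 159 142 140 136 132 131 122]
182 [135 132 132 136 133 119 101 128 182 180 179 179 178 176 173 158 119 100
 116 158 181 180 178 180 181 186 177 119 101 103 100 118 173 181 180 179
 180 181 187 185 159 147 172 152 108  86  84  83  83  83  84  87]
184 [136 134 139 152 146 116  95 110 173 181 179 179 178 177 174 161 119 100
  97  89 110 128 141 141 135 105  82  84  90  99 100 106 154 182 180 180
 179 181 185 186 173 161 170 142  93  85  82  83  83  84  84  86]
186 [137 133 135 149 136 102 103 107 128 151 155 155 152 146 140 116 102 101
 102 100  94 100 125 130 140 140 140 141 134 102 103 106 120 149 179 178
 177 177 178 178 175 174 174 174 165 144 138 140 141 144 148 159]
188 [137 136 138 151 131  89  89  89  90  89  89  90  90  90  90  90  89  91
  90  90  90  99 122 122 122 122 122 122 123 123 123 123 123 122 122 123
 123 123 123 123 123 123 123 123 119 108 108 108 109 108 108 108]
foot pred [269.5 181.1] axis at .12 [268.7 174.3]
```

View pics/c4.png

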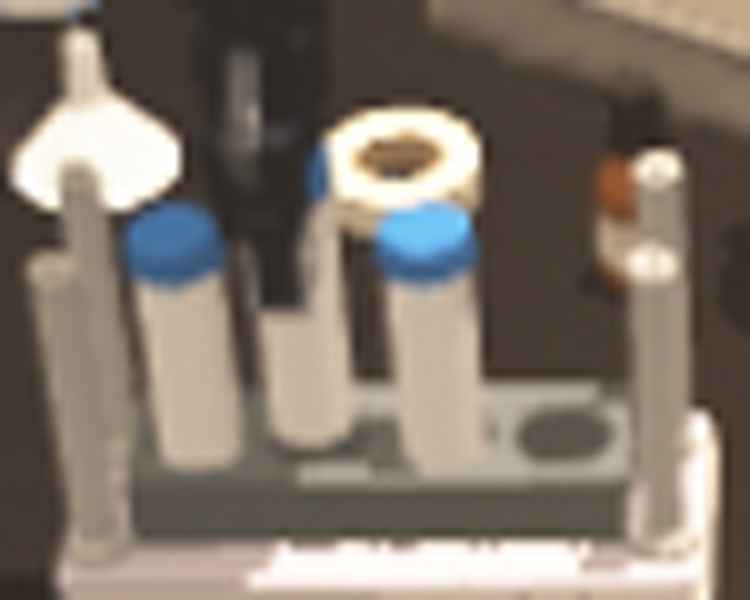

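The crop shows the held tube over the second well, with its foot at about (31,44)×10 px, hanging slightly left of centre. I'll measure edges in clean rows and check the noise in the position readings.

```bash
cat >> h.py <<'E'
def cen(im,row,x0,x1,bg=None,fg=None):
    "sub-pixel left/right edge of a bright bar on a dark ground between columns"
    g=im[row,x0:x1].astype(float).mean(1); fg=np.median(np.sort(g)[-5:]) ; w=np.clip((g-60)/(178-60),0,1)
    k=np.argmax(np.convolve(w,np.ones(5),"same")); L=w[:k].sum(); R=w[k:].sum()
    return x0+k-.5-L, x0+k-.5+R
E
python3 - <<'E'
from m import *
for i in range(4):
    im=imaging.grab_frame("scene"); s=readout.state(); print(s["position"].round(4),s["force"].round(1))
for row in range(168,180): print(row,im[row,250:292].astype(int).sum(1)//3)
E
```

```text
[0.5674 0.1969 0.1677] [ 0.6 -0.3  0.6]
[0.5677 0.1968 0.1678] [0.7 0.4 0.2]
[0.5677 0.1967 0.1677] [ 0.8 -0.8 -0. ]
[0.5677 0.1966 0.1675] [-0.2 -0.4 -1.1]
168 [133 115  65 109 147 129 126 117 129 146 159 156  95  56  72  95  43  44
  47  52  88 135 163 179 124  58  57  66 107 155 148 141 134 149 149 162
 159 100  59  59  59  59]
169 [134 118  66 111 179 168 166 159 167 176 174 160 108  57  70  90  51  44
  46  48  81 141 179 182 140  58  58  62 110 182 182 177 172 183 178 174
 160 106  59  59  59  60]
170 [135 121  74 103 182 181 178 178 179 177 174 165 133  58  63  84 106 102
 102 103 116 153 185 185 156  58  58  59 104 182 182 179 179 179 178 174
 166 126  59  60  59  59]
171 [135 123  81  97 171 181 179 179 179 177 174 170 146  59  60  82 139 162
 161 161 162 171 184 189 170  58  59  58 104 183 182 180 179 179 179 177
 175 139  59  60  60  59]
172 [135 126  89  83 148 181 179 178 179 178 174 170 149  68  59  76 138 182
 180 179 179 179 185 188 171  71  58  58  98 172 182 180 179 180 178 180
 185 156  60  60  61  60]
173 [136 130 105  75 137 181 180 179 179 178 175 171 151  76  5
[... 468 characters left out ...]
 [136 135 122  83 105 182 180 178 179 178 177 173 159 108  59  59 105 182
 181 179 179 179 182 187 177 109  60  60  77 136 182 181 179 180 180 183
 188 171  72  60  59  59]
177 [138 135 124  91  97 171 181 179 179 179 176 174 163 120  59  59 105 182
 181 179 180 179 181 187 180 125  59  59  71 128 182 181 179 180 179 183
 188 173  83  59  59  60]
178 [138 136 124  88  95 163 181 180 179 178 177 174 166 136  76  76 108 175
 182 179 179 178 180 186 186 163 130 130 132 151 182 181 179 180 179 182
 187 181 142 130 130 130]
179 [137 136 126  95 102 161 181 179 179 179 178 174 170 151  96  95 113 161
 182 180 179 179 181 185 188 183 174 174 174 176 182 181 180 180 180 182
 187 189 181 174 175 174]
```

```bash
python3 - <<'E'
from m import *
for i in(1,3): print(i,proj("scene",loc(S,(0,(.063-.042*i),.084))).round(2))
w=outline("scene",*loc(S,(0,-.063,0))[:2],.084,.084,.017); print(w.min(0),w.max(0))
im=cv2.imread("pics/scene2.png")[:,:,::-1]
print(im[176:192,290:303].astype(int).sum(2)//3)
p=readout.state()["position"]; x,y=.5677,.1967
b=outline("scene",x,y,.1677-.0756,.1677-.0756,.0145); print("foot bottom pred",b[:,1].max(), "obs 184.1"); print(im[180:188,268:274].astype(int).sum(2)//3)
E
```

```text
1 [271.05 182.57]
3 [295.32 182.41]
[290.39658905 179.39901401] [300.24173109 185.47952402]
[[ 60  60  60  60  60  60  60  60  60  62  60  61  71]
 [ 60  60  60  60  60  61  61  60  62  61  61  61  71]
 [131 130 130 130 131 131 130 131 131 120  84  84  91]
 [174 174 175 173 169 170 169 166 164 139 103 103 106]
 [174 173 167 159 142 140 136 132 131 122 133 144 135]
 [174 166 143 117 101  98  92  92  96 113 138 168 162]
 [172 152 108  86  84  83  83  83  84  87 105 148 163]
 [168 136  88  85  83  82  83  84  84  85  96 138 165]
 [170 142  93  85  82  83  83  84  84  86 110 157 165]
 [174 164 130  95  84  88  89  93 101 118 150 172 164]
 [174 174 165 144 138 140 141 144 148 159 175 175 164]
 [164 163 161 154 154 154 153 154 154 155 154 152 142]
 [123 123 119 108 108 108 109 108 108 108 108 104 104]
 [ 83  84  84  83  84  84  84  84  84  84  84  84 113]
 [ 83  84  84  84  84  84  84  85  84  85  84  84 122]
 [ 85  84  84  84  83  83  85  84  85  84  84  84 121]]
foot bottom pred 183.1986009714933 obs 184.1
[[182 180 179 180 182 187]
 [181 180 179 179 181 187]
 [181 180 178 180 181 186]
 [161 171 179 180 176 159]
 [110 128 141 141 135 105]
 [ 82  79  82  85  88  87]
 [ 94 100 125 130 140 140]
 [ 99 116 154 157 163 164]]
```

>>> arm_command(
  rows=[
    [[0.04, 0.04, 0], [0, 0, 0], 1],
    [[0, 0, 0.2], [0, 0, 0], 1],
    [[0, 0, 0.2], [0, 0, 0], 1],
    [[0, 0, 0.2], [0, 0, 0], 1],
    [[0, 0, 0.1], [0, 0, 0], 1],
    [[0, 0, 0], [0, 0, 0], 1],
  ],
)

```text
time_s: 6.03
position: [0.5681, 0.1957, 0.1478]
tool_rot: [3.021, 0.86, -0.002]
force: [-0.8, 0.1, -0.3]
grip_width: 0.0278
```

>>> arm_command(
  rows=[
    [[0, 0, 0.2], [0, 0, 0], 1],
    [[0, 0, 0.15], [0, 0, 0], 1],
    [[0, 0, 0.1], [0, 0, 0], 1],
    [[0, 0, 0.08], [0, 0, 0], 1],
    [[0, 0, 0], [0, 0, 0], 1],
  ],
)

```text
time_s: 6.45
position: [0.5683, 0.1959, 0.1351]
tool_rot: [3.021, 0.86, -0.001]
force: [-0.5, -0.8, -0.3]
grip_width: 0.028
```

>>> arm_command(
  rows=[
    [[0, 0, 0.05], [0, 0, 0], 1],
    [[0, 0, 0], [0, 0, 0], 1],
    [[0, 0, 0], [0, 0, 0], 0],
    [[0, 0, 0], [0, 0, 0], -1],
    [[0, 0, 0], [0, 0, 0], -1],
    [[0, 0, 0], [0, 0, 0], -1],
    [[0, 0, -0.3], [0, 0, 0], -1],
    [[0, 0, -0.9], [0, 0, 0], -1],
    [[0, 0, -1], [0, 0, 0], -1],
    [[0, 0, -1], [0, 0, 0], -1],
    [[0, 0, -1], [0, 0, 0], -1],
    [[0, 0, -0.8], [0, 0, 0], -1],
  ],
)

```text
time_s: 7.45
position: [0.5687, 0.1959, 0.2619]
tool_rot: [-3.021, -0.86, -0.003]
force: [0.7, -0.2, -0.4]
grip_width: 0.0853
```

```bash
cat > nxt.py <<'E'
from m import *
import sys
def go(tx,ty,tz):
    s=readout.state(); p=s["position"]; R=Ro.from_rotvec(s["tool_rot"]).as_matrix(); d=R.T@(np.array([tx,ty,tz])-p)
    print("pos",p.round(4),"yaw",np.degrees(np.arctan2(R[1,0],R[0,0])).round(2),"tilt",(R[:2,2]).round(4),"shift in units",(d/.025).round(3))
E
python3 - <<'E'
from nxt import *
im=imaging.grab_frame("scene"); imaging.grab_frame("top")
hsv=cv2.cvtColor(im,cv2.COLOR_RGB2HSV)
for c,a,s in blobs(cv2.inRange(hsv,(95,90,90),(125,255,255))>0,15):
    if a<300 and 200<c[0]<320: print(c,a,s)
print(readout.state()["grip_width"]); go(.3898,.2374,.25)
E
```

```text
[256.9 163.8] 62 [252 160  10   8]
[269.3 163.6] 64 [265 160  10   8]
[282.2 163.9] 61 [278 161  10   7]
[225.6 203.3] 76 [221 199  11   9]
0.08547201851279476
pos [0.5697 0.1963 0.2634] yaw 31.78 tilt [0.0052 0.0018] shift in units [-5.255 -5.188  0.5  ]
```

Tube one is seated, with its cap level with its neighbours. Now the second tube.

>>> arm_command(
  rows=[
    [[-0.876, -0.865, 0], [0, 0, 0], -1],
    [[-0.876, -0.865, 0], [0, 0, 0], -1],
    [[-0.876, -0.865, 0], [0, 0, 0], -1],
    [[-0.876, -0.865, 0], [0, 0, 0], -1],
    [[-0.876, -0.865, 0], [0, 0, 0], -1],
    [[-0.876, -0.865, 0], [0, 0, 0], -1],
    [[0, 0, 0], [0, 0, 0], -1],
    [[0, 0, 0], [0, 0, 0], -1],
  ],
)

```text
time_s: 8.22
position: [0.3875, 0.2373, 0.2596]
tool_rot: [-3.021, -0.863, -0.001]
force: [-0.4, 0.1, 0.4]
grip_width: 0.0853
```

>>> arm_command(
  rows=[
    [[0, 0, 0.94], [0, 0, 0], -1],
    [[0, 0, 0.94], [0, 0, 0], -1],
    [[0, 0, 0.94], [0, 0, 0], -1],
    [[0, 0, 0.94], [0, 0, 0], -1],
    [[0, 0, 0.94], [0, 0, 0], -1],
    [[0, 0, 0.94], [0, 0, 0], -1],
    [[0, 0, 0.94], [0, 0, 0], -1],
    [[0, 0, 0.9], [0, 0, 0], -1],
    [[0, 0, 0], [0, 0, 0], -1],
    [[0, 0, 0], [0, 0, 0], -1],
  ],
)

```text
time_s: 9.05
position: [0.3885, 0.2364, 0.0718]
tool_rot: [3.021, 0.859, -0.003]
force: [0.6, -0.1, 0.1]
grip_width: 0.0854
```

>>> arm_command(
  rows=[
    [[0, 0, 0], [0, 0, 0], 1],
    [[0, 0, 0], [0, 0, 0], 1],
    [[0, 0, 0], [0, 0, 0], 1],
    [[0, 0, 0], [0, 0, 0], 1],
    [[0, 0, 0], [0, 0, 0], 1],
    [[0, 0, 0], [0, 0, 0], 1],
    [[0, 0, 0], [0, 0, 0], 1],
    [[0, 0, 0], [0, 0, 0], 1],
  ],
)

```text
time_s: 9.72
position: [0.3889, 0.2372, 0.073]
tool_rot: [-3.021, -0.86, -0.002]
force: [-1.7, -1.0, 7.3]
grip_width: 0.0281
```

```bash
python3 - <<'E'
from nxt import *
print(readout.state()["force"],readout.state()["grip_width"]); go(*loc(S,(0,-.063,.28)))
E
```

```text
[-1.66525913 -0.95886826  7.28597163] 0.02809448112427099
pos [0.3889 0.2372 0.073 ] yaw 31.79 tilt [0.001  0.0006] shift in units [ 5.208  8.658 -8.275]
```

>>> arm_command(
  rows=[
    [[0, 0, -0.5], [0, 0, 0], 1],
    [[0, 0, -0.95], [0, 0, 0], 1],
    [[0, 0, -0.95], [0, 0, 0], 1],
    [[0, 0, -0.95], [0, 0, 0], 1],
    [[0, 0, -0.95], [0, 0, 0], 1],
    [[0, 0, -0.95], [0, 0, 0], 1],
    [[0, 0, -0.95], [0, 0, 0], 1],
    [[0, 0, -0.95], [0, 0, 0], 1],
    [[0, 0, -0.95], [0, 0, 0], 1],
  ],
)

```text
time_s: 10.47
position: [0.3883, 0.2369, 0.2763]
tool_rot: [-3.021, -0.86, -0.001]
force: [0.2, 1.0, -0.8]
grip_width: 0.0281
```

>>> arm_command(
  rows=[
    [[0.579, 0.962, 0], [0, 0, 0], 1],
    [[0.579, 0.962, 0], [0, 0, 0], 1],
    [[0.579, 0.962, 0], [0, 0, 0], 1],
    [[0.579, 0.962, 0], [0, 0, 0], 1],
    [[0.579, 0.962, 0], [0, 0, 0], 1],
    [[0.579, 0.962, 0], [0, 0, 0], 1],
    [[0.579, 0.962, 0], [0, 0, 0], 1],
    [[0.579, 0.962, 0], [0, 0, 0], 1],
    [[0.579, 0.962, 0], [0, 0, 0], 1],
    [[0, 0, 0], [0, 0, 0], 1],
    [[0, 0, 0], [0, 0, 0], 1],
    [[0, 0, 0], [0, 0, 0], 1],
  ],
)

```text
time_s: 11.47
position: [0.613, 0.1218, 0.2747]
tool_rot: [-3.021, -0.86, 0.001]
force: [0.1, 0.6, -0.2]
grip_width: 0.028
```

```bash
python3 - <<'E'
from nxt import *
im=imaging.grab_frame("scene"); cv2.imwrite("pics/scene3.png",im[:,:,::-1])
go(*loc(S,(0,-.063,.165)))
x,y,z=readout.state()["position"]; z-=.073
b=outline("scene",x,y,z,z,.0145); print("foot pred L R bot",b[:,0].min().round(2),b[:,0].max().round(2),b[:,1].max().round(2),"axis",proj("scene",(x,y,z)).round(2),proj("scene",(x,y,z+.02)).round(2))
print(im[140:162,284:306].astype(int).sum(2)//3)
E
```

```text
pos [0.6128 0.122  0.275 ] yaw 31.8 tilt [-0.      0.0001] shift in units [0.016 0.024 4.401]
foot pred L R bot 288.8 297.7 156.52 axis [293.25 153.99] [292.91 148.82]
[[111 108 108 109 116 121  92  45  46  47  56  90 137 178 155 128 150 164
  165 170 177 169]
 [101 101 102 104 113 124  92  45  45  46  55 110 175 185 155  97 101 119
  131 150 165 165]
 [ 84  87  92  97 106 124 114  78  79  78  86 129 183 186 158 108 106 105
  100 100 115 128]
 [ 67  73  80  85  96 128 159 140 139 139 144 158 172 187 168 110 109 107
  105 104 101  96]
 [ 58  61  68  70  79 124 181 175 174 173 175 178 180 190 177 110 110 109
  107 107 106 105]
 [ 59  57  61  60  64 112 182 182 180 179 180 178 180 190 176 109 109 108
  107 107 107 107]
 [ 60  59  60  60  60 103 182 182 180 179 178 178 180 190 175 102 103 100
   97 103 103 107]
 [ 59  59  60  60  59 103 182 182 181 179 180 178 182 189 173  88  91  88
   82  88  88  98]
 [ 60  59  59  60  59 106 183 182 180 179 179 180 184 189 172  79  73  75
   78  78  76  81]
 [ 59  60  61  60  60  99 172 182 181 180 179 180 184 189 173  81  54  59
   66  65  60  61]
 [
[... 414 characters left out ...]
9 179 183 188 178 110  56  45
   44  45  47  47]
 [215 252 253 250  65  70 127 182 181 180 179 179 182 188 174  88  63  62
   55  77 150 207]
 [240 252 251 241  73  62  95 151 171 179 180 176 164 155 128  64  78  85
   88 155 228 228]
 [251 251 244 179  76  58  64  85 120 136 135 130 108  87  59  68  89  93
  103 165 224 196]
 [246 234 209 156  76  59  59  60  60  60  60  58  59  60  60  69  90  94
   97 121 165 181]
 [206 156 170 149  74  58  60  59  60  60  60  59  60  60  61  69  85  89
   94 112 139 137]
 [153 150 146 123  65  58  59  59  60  60  60  60  60  61  61  68  79  82
   85 105 139 138]
 [119 124 121  79  58  59  59  59  59  60  60  60  60  61  61  77  99  83
   79  98 139 137]]
```

>>> arm_command(
  rows=[
    [[0.035, -0.04, 0], [0, 0, 0], 1],
    [[0, 0, 0.75], [0, 0, 0], 1],
    [[0, 0, 0.75], [0, 0, 0], 1],
    [[0, 0, 0.75], [0, 0, 0], 1],
    [[0, 0, 0.75], [0, 0, 0], 1],
    [[0, 0, 0.75], [0, 0, 0], 1],
    [[0, 0, 0.6], [0, 0, 0], 1],
    [[0, 0, 0], [0, 0, 0], 1],
    [[0, 0, 0], [0, 0, 0], 1],
    [[0, 0, 0], [0, 0, 0], 1],
  ],
)

```text
time_s: 12.35
position: [0.6137, 0.1233, 0.1675]
tool_rot: [3.021, 0.861, 0.002]
force: [-0.6, 0.6, -0.3]
grip_width: 0.0281
```

```bash
python3 - <<'E'
from nxt import *
im=imaging.grab_frame("scene"); cv2.imwrite("pics/scene4.png",im[:,:,::-1])
go(*loc(S,(0,-.063,.132)))
x,y,z=readout.state()["position"]; z-=.073
b=outline("scene",x,y,z,z,.0145); print("foot pred bot",b[:,1].max().round(2),"axis",proj("scene",(x,y,.12)).round(2), "S wells@.12",[proj("scene",loc(S,(0,v,.12))).round(2) for v in(.063,.021,-.021,-.063)])
for row in(173,174,175,176):
  print(row,im[row,262:304].astype(int).sum(1)//3)
print(im[180:189,290:300].astype(int).sum(2)//3)
E
```

```text
pos [0.6139 0.1233 0.1676] yaw 31.8 tilt [0.002  0.0004] shift in units [-0.054  0.043  1.425]
foot pred bot 182.35 axis [294.47 173.84] S wells@.12 [array([257.76, 174.32]), array([270.08, 174.23]), array([282.42, 174.15]), array([294.77, 174.06])]
173 [151  75  58  62 111 182 181 179 178 178 177 175 157  97  59  58  90 158
 182 180 179 179 178 176 172 149  59  59  71 127 183 181 180 179 179 180
 188 173  83  60  74 116]
174 [153  85  59  59 104 182 181 179 178 179 178 174 161 110  59  59  84 148
 182 180 179 179 179 176 172 148  58  59  66 118 183 182 180 180 179 181
 188 175  98  60  71 109]
175 [156  96  59  58  98 171 181 180 178 178 178 174 167 133  59  60  77 137
 182 180 179 179 178 176 172 149  59  59  66 117 182 182 180 179 179 182
 188 177 111  60  71 109]
176 [159 107  59  59  84 148 181 180 179 178 177 175 170 147  58  58  76 136
 182 180 179 179 178 176 172 150  67  59  62 111 182 183 180 180 180 182
 188 177 111  60  70 109]
[[103 120 168 182 181 180 180 180 186 186]
 [103 115 159 182 180 179 180 180 186 182]
 [101 100 122 156 170 168 169 166 159 140]
 [100  88  83 102 125 125 125 122 105  84]
 [101  90  79  81  82  83  83  83  83  86]
 [102  98  89  83  83  88  88  93 100 117]
 [103 102 100  94 106 140 141 143 148 159]
 [101 101 100  98 115 154 153 154 154 154]
 [ 91  91  91  88  93 107 108 108 108 108]]
```

>>> arm_command(
  rows=[
    [[-0.025, 0, 0], [0, 0, 0], 1],
    [[0, 0, 0.2], [0, 0, 0], 1],
    [[0, 0, 0.2], [0, 0, 0], 1],
    [[0, 0, 0.2], [0, 0, 0], 1],
    [[0, 0, 0.1], [0, 0, 0], 1],
    [[0, 0, 0], [0, 0, 0], 1],
  ],
)

```text
time_s: 12.9
position: [0.6125, 0.1225, 0.1476]
tool_rot: [-3.021, -0.86, 0.002]
force: [-0.5, 0.8, -1.7]
grip_width: 0.0281
```

>>> arm_command(
  rows=[
    [[0, 0, 0.2], [0, 0, 0], 1],
    [[0, 0, 0.15], [0, 0, 0], 1],
    [[0, 0, 0.15], [0, 0, 0], 1],
    [[0, 0, 0.1], [0, 0, 0], 1],
    [[0, 0, 0], [0, 0, 0], 1],
  ],
)

```text
time_s: 13.32
position: [0.6127, 0.1226, 0.1328]
tool_rot: [-3.021, -0.86, 0.001]
force: [0.3, -0.3, -0.1]
grip_width: 0.0279
```

>>> arm_command(
  rows=[
    [[0, 0, 0.03], [0, 0, 0], 1],
    [[0, 0, 0], [0, 0, 0], 1],
    [[0, 0, 0], [0, 0, 0], 0],
    [[0, 0, 0], [0, 0, 0], -1],
    [[0, 0, 0], [0, 0, 0], -1],
    [[0, 0, 0], [0, 0, 0], -1],
    [[0, 0, -0.3], [0, 0, 0], -1],
    [[0, 0, -0.9], [0, 0, 0], -1],
    [[0, 0, -1], [0, 0, 0], -1],
    [[0, 0, -1], [0, 0, 0], -1],
    [[0, 0, -1], [0, 0, 0], -1],
    [[0, 0, -1], [0, 0, 0], -1],
  ],
)

```text
time_s: 14.32
position: [0.6127, 0.1226, 0.2648]
tool_rot: [3.021, 0.86, 0.001]
force: [0.7, 0.1, 0.1]
grip_width: 0.0855
```

```bash
python3 - <<'E'
from nxt import *
im=imaging.grab_frame("scene"); t=imaging.grab_frame("top"); cv2.imwrite("pics/scene5.png",im[:,:,::-1])
hsv=cv2.cvtColor(im,cv2.COLOR_RGB2HSV)
for c,a,s in blobs(cv2.inRange(hsv,(95,90,90),(125,255,255))>0,15):
    if a<300 and 200<c[0]<320: print(c,a,s)
print(readout.state()["qpos"].round(3)); go(.34,.05,.27)
I0=cv2.imread("pics/top0.png")[:,:,::-1]
for z in(.2,.3,.4): print(z,"arm end",onz("top",(355,218),z).round(3),"foot",onz("top",(366,190),0).round(3),onz("scene",(378,222),0).round(3))
a=im[120:260,310:450]; b=I0[100:240,300:440]
cv2.imwrite("pics/c5.png",cv2.resize(np.hstack([a,b]),None,fx=2.8,fy=2.8,interpolation=cv2.INTER_CUBIC)[:,:,::-1])
print("cover handle",loc(C,(0,0,.047)),np.degrees(C[2]))
E
```

```text
[257.  163.8] 61 [253 160   9   8]
[269.3 163.7] 62 [265 160  10   8]
[282.2 164.1] 58 [278 161  10   7]
[294.7 163.5] 65 [290 160  10   8]
[ 0.197  0.484  0.399  1.479 -0.     1.214]
pos [0.6143 0.1229 0.2676] yaw 31.78 tilt [0.0063 0.0012] shift in units [-10.86   -3.3    -0.168]
0.2 arm end [ 0.489 -0.121  0.2  ] foot [ 0.635 -0.172  0.   ] [ 0.666 -0.175 -0.   ]
0.3 arm end [ 0.468 -0.114  0.3  ] foot [ 0.635 -0.172  0.   ] [ 0.666 -0.175 -0.   ]
0.4 arm end [ 0.447 -0.107  0.4  ] foot [ 0.635 -0.172  0.   ] [ 0.666 -0.175 -0.   ]
cover handle [ 0.45953608 -0.34943163  0.047     ] 38.09357702660976
```

View pics/c5.png

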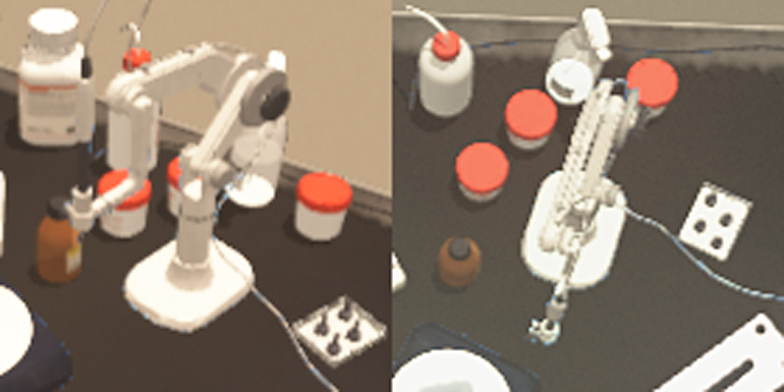

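All four caps sit level and evenly spaced at rows 163.5–164.1, so both tubes are seated. The crop shows the electrode arm's tip at about top (355,218), so near x≈0.47, y≈−0.115. I'll go around in front of it.

>>> arm_command(
  rows=[
    [[-0.98, -0.3, 0], [0, 0, 0], -1],
    [[-0.98, -0.3, 0], [0, 0, 0], -1],
    [[-0.98, -0.3, 0], [0, 0, 0], -1],
    [[-0.98, -0.3, 0], [0, 0, 0], -1],
    [[-0.98, -0.3, 0], [0, 0, 0], -1],
    [[-0.98, -0.3, 0], [0, 0, 0], -1],
    [[-0.98, -0.3, 0], [0, 0, 0], -1],
    [[-0.98, -0.3, 0], [0, 0, 0], -1],
    [[-0.98, -0.3, 0], [0, 0, 0], -1],
    [[-0.98, -0.3, 0], [0, 0, 0], -1],
    [[-0.98, -0.3, 0], [0, 0, 0], -1],
  ],
)

```text
time_s: 15.33
position: [0.339, 0.0505, 0.2627]
tool_rot: [3.021, 0.86, 0.0]
force: [0.1, -0.8, 0.4]
grip_width: 0.0853
```

>>> arm_command(
  rows=[
    [[-0.654, 0.928, 0], [0, 0, 0], -1],
    [[-0.654, 0.928, 0], [0, 0, 0], -1],
    [[-0.654, 0.928, 0], [0, 0, 0], -1],
    [[-0.654, 0.928, 0], [0, 0, 0], -1],
    [[-0.654, 0.928, 0], [0, 0, 0], -1],
    [[-0.654, 0.928, 0], [0, 0, 0], -1],
    [[0, 0, 0], [0, 0, -0.525], -1],
    [[0, 0, 0], [0, 0, -0.525], -1],
    [[0, 0, 0], [0, 0, 0], -1],
  ],
)

```text
time_s: 16.08
position: [0.3301, -0.1196, 0.2628]
tool_rot: [-2.969, -1.027, 0.0]
force: [-0.1, 0.4, -0.1]
grip_width: 0.0856
```

```bash
python3 - <<'E'
from nxt import *
go(*loc(C,(0,0,.2))); print(readout.state()["qpos"].round(2))
E
```

```text
pos [ 0.3301 -0.1196  0.2628] yaw 38.15 tilt [-0.0001  0.0001] shift in units [-1.605 10.428  2.51 ]
[-0.35 -0.1  -0.33  1.34  0.    0.56]
```

>>> arm_command(
  rows=[
    [[-0.146, 0.948, 0.1], [0, 0, 0], -1],
    [[-0.146, 0.948, 0.1], [0, 0, 0], -1],
    [[-0.146, 0.948, 0.1], [0, 0, 0], -1],
    [[-0.146, 0.948, 0.1], [0, 0, 0], -1],
    [[-0.146, 0.948, 0.1], [0, 0, 0], -1],
    [[-0.146, 0.948, 0.1], [0, 0, 0], -1],
    [[-0.146, 0.948, 0.1], [0, 0, 0], -1],
    [[-0.146, 0.948, 0.1], [0, 0, 0], -1],
    [[-0.146, 0.948, 0.1], [0, 0, 0], -1],
    [[-0.146, 0.948, 0.1], [0, 0, 0], -1],
    [[-0.146, 0.948, 0.1], [0, 0, 0], -1],
    [[0, 0, 0], [0, 0, 0], -1],
  ],
)

```text
time_s: 17.08
position: [0.4608, -0.3514, 0.2338]
tool_rot: [-2.971, -1.021, 0.001]
force: [0.2, -0.4, -0.1]
grip_width: 0.0852
```

>>> arm_command(
  rows=[
    [[0, 0, 0.98], [0, 0, 0], -1],
    [[0, 0, 0.98], [0, 0, 0], -1],
    [[0, 0, 0.98], [0, 0, 0], -1],
    [[0, 0, 0.98], [0, 0, 0], -1],
    [[0, 0, 0.98], [0, 0, 0], -1],
    [[0, 0, 0.98], [0, 0, 0], -1],
    [[0, 0, 0], [0, 0, 0], -1],
    [[0, 0, 0], [0, 0, 0], -1],
  ],
)

```text
time_s: 17.75
position: [0.459, -0.3482, 0.0881]
tool_rot: [-2.968, -1.024, 0.002]
force: [-0.2, -0.4, 1.0]
grip_width: 0.0854
```

```bash
python3 - <<'E'
from nxt import *
im=imaging.grab_frame("scene"); cv2.imwrite("pics/scene6.png",im[:,:,::-1])
go(*loc(C,(0,0,.045)))
crop(im,345,220,120,90,6,"c6")
E
```

```text
pos [ 0.4598 -0.349   0.0893] yaw 38.06 tilt [ 0.0002 -0.0002] shift in units [-0.02   0.008  1.774]
```

View pics/c6.png

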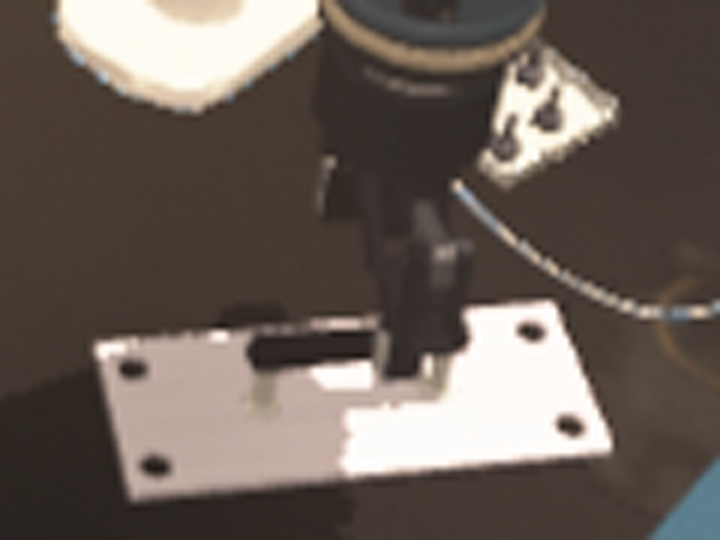

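```bash
python3 - <<'E'
from nxt import *
f=lambda X:((proj("scene",X)-[345,220]+.5)*6).round(0)
T=(.4598,-.349,C[2])
print("handle c",f(loc(C,(0,0,.047))),"ends",f(loc(C,(0,.052,.055))),f(loc(C,(0,-.052,.055))))
print("front finger tip",[f(loc(T,(-.043,v,.085))) for v in(-.011,.011)],"rear",[f(loc(T,(.043,v,.085))) for v in(-.011,.011)])
E
```

```text
handle c [356. 343.] ends [247. 342.] [469. 322.]
front finger tip [array([417., 363.]), array([368., 368.])] rear [array([364., 215.]), array([318., 220.])]
```

The crop shows the cover undisturbed, the handle bar between crop (250,350) and (465,330), and the open jaws straddling its middle, as projected. I'll descend and grip.

>>> arm_command(
  rows=[
    [[-0.02, 0, 0.6], [0, 0, 0], -1],
    [[0, 0, 0.6], [0, 0, 0], -1],
    [[0, 0, 0.57], [0, 0, 0], -1],
    [[0, 0, 0], [0, 0, 0], -1],
    [[0, 0, 0], [0, 0, 0], 1],
    [[0, 0, 0], [0, 0, 0], 1],
    [[0, 0, 0], [0, 0, 0], 1],
    [[0, 0, 0], [0, 0, 0], 1],
    [[0, 0, 0], [0, 0, 0], 1],
    [[0, 0, 0], [0, 0, 0], 1],
    [[0, 0, 0], [0, 0, 0], 1],
    [[0, 0, 0], [0, 0, 0], 1],
  ],
  grip_force=100,
)

```text
time_s: 18.8
position: [0.4595, -0.3495, 0.0445]
tool_rot: [2.969, 1.025, 0.001]
force: [0.7, 2.4, 5.4]
grip_width: 0.0123
```

>>> arm_command(
  rows=[
    [[0, 0, 0], [0, 0, 0], 1],
    [[0, 0, 0], [0, 0, 0], 1],
    [[0, 0, -0.3], [0, 0, 0], 1],
    [[0, 0, -0.7], [0, 0, 0], 1],
    [[0, 0, -0.9], [0, 0, 0], 1],
    [[0, 0, -0.9], [0, 0, 0], 1],
    [[0, 0, -0.9], [0, 0, 0], 1],
    [[0, 0, -0.9], [0, 0, 0], 1],
    [[0, 0, -0.8], [0, 0, 0], 1],
    [[0, 0, -0.4], [0, 0, 0], 1],
    [[0, 0, 0], [0, 0, 0], 1],
    [[0, 0, 0], [0, 0, 0], 1],
  ],
)

```text
time_s: 19.8
position: [0.459, -0.3494, 0.1885]
tool_rot: [-2.969, -1.025, 0.0]
force: [-0.1, 0.1, -5.1]
grip_width: 0.0123
```

```bash
python3 - <<'E'
from nxt import *
im=imaging.grab_frame("scene"); cv2.imwrite("pics/scene7.png",im[:,:,::-1])
s=readout.state(); print(s["force"].round(1),s["moment"].round(2),s["grip_width"])
go(.315,-.12,.2)
E
```

```text
[-0.5 -0.5 -3.6] [ 0.02 -0.02  0.02] 0.012536384732247727
pos [ 0.4587 -0.3492  0.1878] yaw 38.08 tilt [-0.0013  0.001 ] shift in units [  1.129 -10.762  -0.472]
```

>>> arm_command(
  rows=[
    [[0.05, -0.5, 0], [0, 0, 0], 1],
    [[0.1, -0.94, 0], [0, 0, 0], 1],
    [[0.1, -0.94, 0], [0, 0, 0], 1],
    [[0.1, -0.94, 0], [0, 0, 0], 1],
    [[0.1, -0.94, 0], [0, 0, 0], 1],
    [[0.1, -0.94, 0], [0, 0, 0], 1],
    [[0.1, -0.94, 0], [0, 0, 0], 1],
    [[0.1, -0.94, 0], [0, 0, 0], 1],
    [[0.1, -0.94, 0], [0, 0, 0], 1],
    [[0.1, -0.94, 0], [0, 0, 0], 1],
    [[0.1, -0.94, 0], [0, 0, 0], 1],
    [[0.1, -0.9, 0], [0, 0, 0], 1],
  ],
)

```text
time_s: 20.85
position: [0.3136, -0.1181, 0.1877]
tool_rot: [-2.968, -1.024, 0.003]
force: [0.9, 0.7, -4.0]
grip_width: 0.0124
```

```bash
python3 - <<'E'
from nxt import *
go(.315,.07,.26)
E
```

```text
pos [ 0.3136 -0.1181  0.1877] yaw 38.07 tilt [-0.0021  0.0008] shift in units [ 4.679 -5.893 -2.886]
```

```bash
python3 - <<'E'
from nxt import *
print(tri((338.6,198.6),(354.6,217.9)), tri((342,192),(356,207)))
E
```

```text
(array([ 0.48764201, -0.11973996,  0.20899308]), np.float64(0.0013998159503645186)) (array([ 0.51905376, -0.11878823,  0.21187218]), np.float64(0.006296767594678799))
```

>>> arm_command(
  rows=[
    [[0.4, -0.5, -0.2], [0, 0, 0], 1],
    [[0.668, -0.842, -0.4], [0, 0, 0], 1],
    [[0.668, -0.842, -0.4], [0, 0, 0], 1],
    [[0.668, -0.842, -0.4], [0, 0, 0], 1],
    [[0.668, -0.842, -0.4], [0, 0, 0], 1],
    [[0.668, -0.842, -0.4], [0, 0, 0], 1],
    [[0.668, -0.842, -0.4], [0, 0, 0], 1],
    [[0.3, -0.35, -0.4], [0, 0, 0.35], 1],
    [[0, 0, 0], [0, 0, 0.35], 1],
    [[0, 0, 0], [0, 0, 0.34], 1],
    [[0, 0, 0], [0, 0, 0], 1],
  ],
)

```text
time_s: 21.77
position: [0.3164, 0.0697, 0.263]
tool_rot: [-3.021, -0.861, 0.003]
force: [-0.6, 0.4, -5.1]
grip_width: 0.0123
```

```bash
python3 - <<'E'
from nxt import *
go(*loc(S,(0,0,.265)))
E
```

```text
pos [0.3164 0.0697 0.263 ] yaw 31.8 tilt [-0.0019 -0.0005] shift in units [11.193  1.972 -0.104]
```

>>> arm_command(
  rows=[
    [[0.7, 0.12, 0], [0, 0, 0], 1],
    [[0.98, 0.17, 0], [0, 0, 0], 1],
    [[0.98, 0.17, 0], [0, 0, 0], 1],
    [[0.98, 0.17, 0], [0, 0, 0], 1],
    [[0.98, 0.17, 0], [0, 0, 0], 1],
    [[0.98, 0.17, 0], [0, 0, 0], 1],
    [[0.98, 0.17, 0], [0, 0, 0], 1],
    [[0.98, 0.17, 0], [0, 0, 0], 1],
    [[0.98, 0.17, 0], [0, 0, 0], 1],
    [[0.98, 0.17, 0], [0, 0, 0], 1],
    [[0.98, 0.17, 0], [0, 0, 0], 1],
    [[0.69, 0.15, 0], [0, 0, 0], 1],
  ],
)

```text
time_s: 22.77
position: [0.5817, 0.1756, 0.2621]
tool_rot: [-3.021, -0.863, 0.003]
force: [0.6, 0.1, -3.4]
grip_width: 0.0122
```

>>> arm_command(
  rows=[
    [[0, 0, 0], [0, 0, 0], 1],
    [[0, 0, 0], [0, 0, 0], 1],
    [[0, 0, 0], [0, 0, 0], 1],
  ],
)

```text
time_s: 23.02
position: [0.5799, 0.1749, 0.2631]
tool_rot: [3.021, 0.862, -0.003]
force: [-0.0, 0.2, -5.0]
grip_width: 0.0123
```

```bash
python3 - <<'E'
from nxt import *
out=[]
for n,(x,y,w,h) in(("scene",(225,105,110,100)),("top",(215,140,110,100))):
    im=imaging.grab_frame(n); cv2.imwrite(f"pics/{n}8.png",im[:,:,::-1]); out.append(cv2.resize(im[y:y+h,x:x+w],(770//2*1,700//2),interpolation=cv2.INTER_CUBIC) if 0 else cv2.resize(im[y:y+h,x:x+w],(396,360),interpolation=cv2.INTER_CUBIC))
cv2.imwrite("pics/c7.png",np.hstack(out)[:,:,::-1]); go(*loc(S,(0,0,.226)))
E
```

```text
pos [0.5799 0.1749 0.264 ] yaw 31.85 tilt [-0.0005 -0.0001] shift in units [ 0.018 -0.006  1.519]
```

View pics/c7.png

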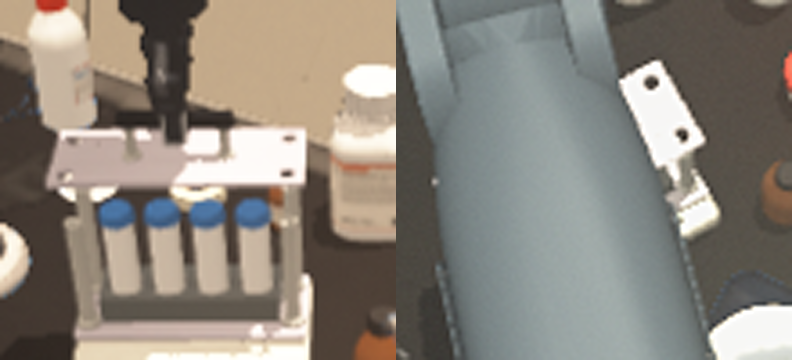

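The scene shows all four tubes upright, and the cover level above the posts with its holes near scene (244,143), (305,142), (242,154) and (304,152). In the top view only the two right holes are visible, near (285,162) and (294,177). I'll compare hole and post positions per camera.

```bash
cat > hol.py <<'E'
from nxt import *
def holes(im,n,guess,r=4):
    "dark centroid in small windows about the predicted holes, against the local plate brightness"
    out=[]
    for g in guess:
        for _ in range(3):
            x,y=np.round(g).astype(int); w=im[y-r:y+r+1,x-r:x+r+1].astype(float).mean(2)
            yy,xx=np.mgrid[y-r:y+r+1,x-r:x+r+1]; hi=np.percentile(w,70); d=np.clip(hi-15-w,0,None)
            d[(xx-g[0])**2+(yy-g[1])**2>(r-.3)**2]=0
            g=np.array([(d*xx).sum(),(d*yy).sum()])/max(d.sum(),1e-6)
        out.append(g)
    return np.array(out)
LH=[(-.028,.098),(-.028,-.098),(.028,-.098),(.028,.098)]
def report(ims,zo):
    p=readout.state()["position"]; z=p[2]-zo+.009; c=(p[0],p[1],S[2]); P_=[]
    for n,ids in(("scene",(0,1,2,3)),("top",(1,2))):
        if n not in ims: continue
        g=[proj(n,loc(c,(*LH[i],z))) for i in ids]; h=holes(ims[n],n,g); pts_=[(n,(*LH[i],z),u) for i,u in zip(ids,h)]
        q,e=fit(pts_,c); ref=Ss if n=="scene" else St
        if n=="top": ref=fit([pts[5],pts[6]],S)[0]
        d=np.array(q[:2])-ref[:2]; cs,sn=np.cos(S[2]),np.sin(S[2])
        print(n,"holes",h.round(1).tolist(),"guess",np.round(g,1).tolist()); print("  resid",e.round(2).tolist())
        print("  cover-shaker local x,y mm",(1e3*(cs*d[0]+sn*d[1])).round(1),(1e3*(-sn*d[0]+cs*d[1])).round(1),"yaw deg",np.degrees(q[2]-ref[2]).round(2))
E
python3 - <<'E'
from hol import *
ims={n:cv2.imread(f"pics/{n}8.png")[:,:,::-1] for n in P}
report(ims,.045)
E
```

```text
scene holes [[241.3, 154.6], [304.2, 153.6], [304.7, 139.6], [244.6, 143.7]] guess [[241.8, 152.5], [303.6, 152.1], [304.2, 142.5], [244.5, 143.0]]
  resid [[0.68, -0.75], [-0.08, -0.87], [-0.28, 3.55], [-0.23, 0.52]]
  cover-shaker local x,y mm -3.4 1.3 yaw deg 0.88
top holes [[294.1, 177.0], [285.5, 162.5]] guess [[294.6, 177.0], [286.1, 162.4]]
  resid [[0.01, 0.01], [-0.01, -0.01]]
  cover-shaker local x,y mm 0.3 -0.0 yaw deg -0.25
```

>>> arm_command(
  rows=[
    [[0, 0, 0.3], [0, 0, 0], 1],
    [[0, 0, 0.4], [0, 0, 0], 1],
    [[0, 0, 0.4], [0, 0, 0], 1],
    [[0, 0, 0.25], [0, 0, 0], 1],
    [[0, 0, 0.1], [0, 0, 0], 1],
    [[0, 0, 0], [0, 0, 0], 1],
    [[0, 0, 0], [0, 0, 0], 1],
    [[0, 0, 0], [0, 0, 0], 1],
    [[0, 0, 0], [0, 0, 0], 1],
  ],
)

```text
time_s: 23.87
position: [0.5808, 0.1753, 0.2283]
tool_rot: [3.021, 0.862, 0.001]
force: [-0.1, 0.2, -3.5]
grip_width: 0.0121
```

```bash
python3 - <<'E'
from hol import *
ims={}
for n in P:
    ims[n]=imaging.grab_frame(n); cv2.imwrite(f"pics/{n}9.png",ims[n][:,:,::-1])
go(*loc(S,(0,0,.2255))); print(readout.state()["force"].round(1))
report(ims,.0447)
for n,(x,y,w,h) in(("scene",(234,142,78,30)),("top",(270,155,34,34))): pass
a=cv2.resize(ims["scene"][140:176,232:312],(800,360),interpolation=cv2.INTER_CUBIC); b=cv2.resize(ims["top"][155:191,264:304],(267,240),interpolation=cv2.INTER_CUBIC)
o=np.zeros((600,800,3),np.uint8);o[:360]=a;o[360:,:267]=b; 
o[360:,270:]=cv2.resize(ims["top"][155:179,274:302],(267,240),interpolation=cv2.INTER_CUBIC)[:, :].repeat(2,1)[:, :530]
cv2.imwrite("pics/c8.png",o[:,:,::-1])
for x0,y0 in((236,150),(299,149),(299,140),(239,140)): print(x0,y0);print(ims["scene"][y0:y0+14,x0:x0+12].astype(int).sum(2)//3)
E
```

```text
pos [0.5807 0.1753 0.2281] yaw 31.84 tilt [0.0005 0.0002] shift in units [-0.019 -0.008  0.106]
[ 0.8 -0.6 -3.7]
scene holes [[243.9, 162.5], [304.9, 162.8], [305.2, 148.1], [240.5, 152.5]] guess [[243.4, 161.6], [304.0, 161.1], [304.6, 151.4], [245.9, 151.9]]
  resid [[-0.07, 0.02], [-0.22, -2.86], [-0.92, 2.26], [4.86, 0.26]]
  cover-shaker local x,y mm 3.8 2.2 yaw deg 3.32
top holes [[294.7, 179.1], [285.9, 164.8]] guess [[294.9, 179.8], [286.6, 165.5]]
  resid [[-0.04, -0.07], [0.04, 0.07]]
  cover-shaker local x,y mm 1.8 -1.6 yaw deg 0.55
236 150
[[ 62  58  60  61  61  62 112 208 238 243 240 241]
 [ 65  63  64  64  64  63 122 220 236 230 219 208]
 [ 66  65  65  64  64  67 112 178 174 183 223 225]
 [ 65  66  67  67  67  77 128 177 177 199 236 236]
 [ 65  66  69  69  69  90 147 176 176 179 191 187]
 [ 62  64  65  66  70 102 165 175 175 174 174 174]
 [ 59  60  63  67  74 114 175 175 175 175 175 174]
 [ 58  60  64  66  82 137 175 175 175 175 175 174]
 [ 63  61  60  56  84 152 174 174 174 174 174 174]
 [ 65  60  56  57  98 164 174 174 174 174 174 174]
 [ 58  55  57  65 115 175 174 17
[... 1641 characters left out ...]
182 180 179 178 174 164 136 112  58]
 [ 76 120 134 138 136 135 133 127 108  58  58  57]
 [ 57  57  57  56  57  56  57  73 102  69  58  57]
 [ 57  57  57  58  57  56  65 120 186 185 127  57]
 [ 57  57  57  57  57  56  74 146 215 222 181  58]
 [ 57  56  56  56  56  56  71 136 202 206 191  71]
 [ 57  57  55  57  56  57  65 123 193 200 193 103]
 [ 58  58  58  58  56  57  65 122 193 198 194 120]
 [ 58  58  58  57  58  56  61 115 192 197 199 157]
 [ 58  58  60  68 103 145 177 194 228 229 232 225]
 [ 61  61  62 112 208 238 243 240 241 242 241 234]
 [ 64  64  63 122 220 236 230 219 208 213 212 197]
 [ 64  64  67 112 178 174 183 223 225 221 180 176]
 [ 67  67  77 128 177 177 199 236 236 228 186 176]]
```

View pics/c8.png

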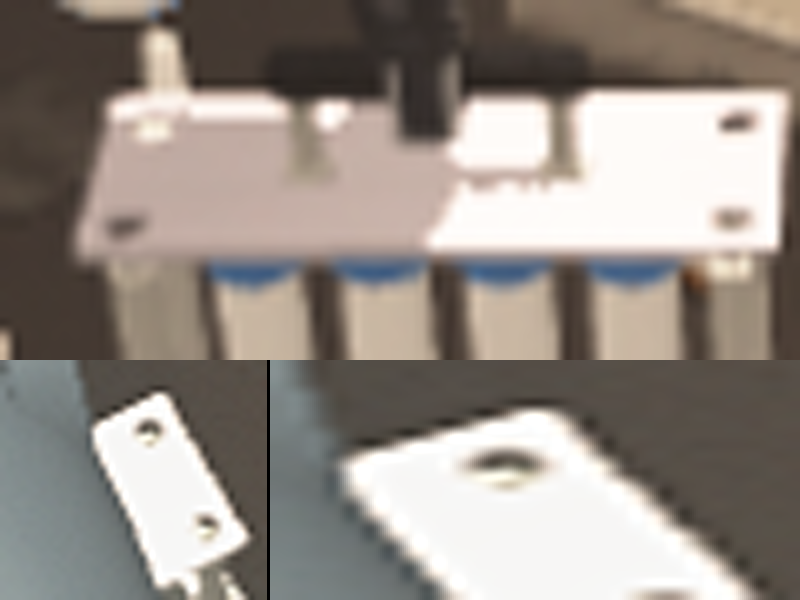

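>>> arm_command(
  rows=[
    [[-0.02, 0, 0.05], [0, 0, 0], 1],
    [[0, 0, 0.05], [0, 0, 0], 1],
    [[0, 0, 0], [0, 0, 0], 1],
    [[0, 0, 0], [0, 0, 0], 1],
    [[0, 0, 0], [0, 0, 0], 1],
    [[0, 0, 0], [0, 0, 0], 1],
  ],
)

```text
time_s: 24.47
position: [0.5801, 0.175, 0.2254]
tool_rot: [-3.021, -0.862, -0.0]
force: [1.3, -0.2, -4.1]
grip_width: 0.0124
```

```bash
python3 - <<'E'
from hol import *
def dark(im,g,r=4,k=8):
    x,y=np.round(g).astype(int); w=im[y-r:y+r+1,x-r:x+r+1].astype(np.float32).mean(2)
    W=cv2.resize(w,None,fx=k,fy=k,interpolation=cv2.INTER_CUBIC)
    c=W[2*k:-2*k,2*k:-2*k]; m=W<(c.min()+c.max())/2
    n,l,s,ce=cv2.connectedComponentsWithStats(m.astype(np.uint8))
    iy,ix=np.unravel_index(np.argmin(c),c.shape); i=l[iy+2*k,ix+2*k]
    return (ce[i]+.5)/k-.5+[x-r,y-r], s[i][4]/k/k
z=.264-.0447+.009; c=(.5799,.1749,S[2]); cs,sn=np.cos(S[2]),np.sin(S[2])
for n,gs in(("scene",{0:(242.4,153.8),1:(304.6,151.9),2:(304.6,143.5),3:(244.6,143.5)}),("top",{1:(294.1,177),2:(285.5,162.5)})):
    im=cv2.imread(f"pics/{n}8.png")[:,:,::-1]; pl=[]
    for i,g in gs.items():
        u,a=dark(im,g); pr=proj(n,loc(c,(*LH[i],z))); print(n,i,u.round(2),"area",a.round(1),"obs-pred at TCP",(u-pr).round(2)); 
        if a<20: pl.append((n,(*LH[i],z),u))
    ref=Ss if n=="scene" else fit([pts[5],pts[6]],S)[0]
    q,e=fit(pl,c); d=q[:2]-ref[:2]; print(" cover-shaker local mm",(1e3*(cs*d[0]+sn*d[1])).round(1),(1e3*(-sn*d[0]+cs*d[1])).round(1),np.degrees(q[2]-ref[2]).round(2))
print("post obs-pred at S",(-e_).round(2).tolist() if (e_:=globals()['e']) is None else [(-x).round(2).tolist() for x in fit(pts,S)[1]])
for i in range(3): imaging.grab_frame("top"); go(*loc(S,(0,0,.2255)))
ims={n:imaging.grab_frame(n) for n in P}
o=np.zeros((560,800,3),np.uint8); o[:320]=cv2.resize(ims["scene"][142:174,232:312],(800,320),interpolation=cv2.INTER_CUBIC)
o[320:,:400]=cv2.resize(ims["top"][158:188,264:314],(400,240),interpolation=cv2.INTER_CUBIC)
o[320:,400:]=cv2.resize(ims["scene"][135:215,225:358],(400,240),interpolation=cv2.INTER_CUBIC)
cv2.imwrite("pics/c9.png",o[:,:,::-1])
E
```

```text
scene 0 [241.04 154.36] area 43.7 obs-pred at TCP [-0.75  1.92]
scene 1 [304.22 152.78] area 4.5 obs-pred at TCP [0.63 0.81]
scene 2 [304.86 142.99] area 3.9 obs-pred at TCP [0.65 0.6 ]
scene 3 [244.94 145.67] area 49.9 obs-pred at TCP [0.49 2.8 ]
 cover-shaker local mm -1.5 0.4 -0.28
top 1 [294.11 177.03] area 8.1 obs-pred at TCP [-0.45  0.02]
top 2 [285.48 162.51] area 11.3 obs-pred at TCP [-0.63  0.15]
 cover-shaker local mm 0.0 -0.1 -0.21
post obs-pred at S [[0.7, 0.55], [0.88, 0.28], [0.79, 0.64], [-0.54, 0.49], [-0.7, -0.28], [-0.7, -0.0], [-0.28, 0.17]]
pos [0.5801 0.175  0.2253] yaw 31.85 tilt [0.0001 0.    ] shift in units [ 0.006 -0.006 -0.006]
pos [0.5801 0.175  0.2253] yaw 31.84 tilt [ 0. -0.] shift in units [ 0.007 -0.007 -0.008]
pos [0.5801 0.175  0.2253] yaw 31.84 tilt [ 0. -0.] shift in units [ 0.007 -0.006 -0.007]
```

View pics/c9.png

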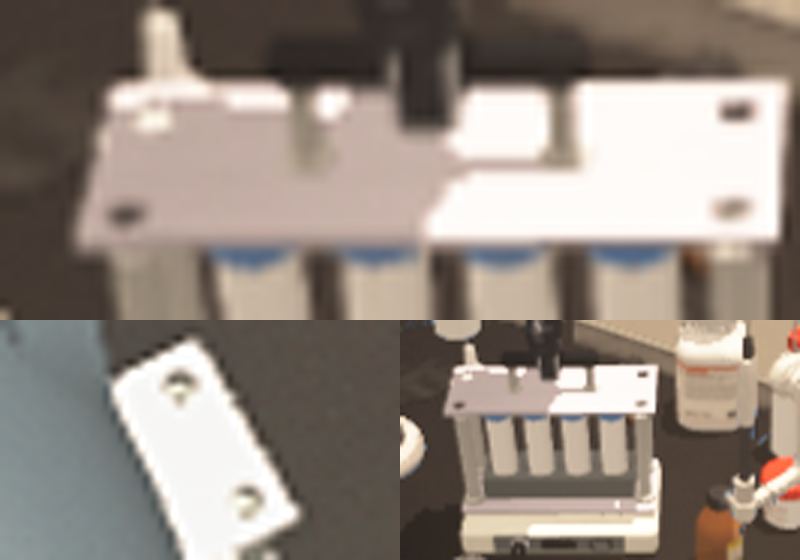

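The final views show four upright tubes, a level cover with daylight above the posts, and post tops visible through the holes in the top view. Offsets are within about 1.5 mm against a 4.5 mm margin, so I'm handing in.

```bash
python3 - <<'E'
from rig import readout, ticket
s=readout.state(); print(s["time_s"],s["position"].round(4),abs(s["joint_velocities"]).max().round(4),s["force"].round(1),s["grip_width"])
print(ticket.hand_in())
E
```

```text
24.7167 [0.5801 0.175  0.2253] 0.0009 [ 0.1  0.6 -3.7] 0.012499375546353473
the job is handed in; nothing more can be done
None
```

I put both loose tubes into the two empty wells and released them. The arm is now holding the cover by its handle, still and level, above the four posts. I handed the job in at 24.7 s of the 69 s allowed.

- **Tubes:** after the second release, the four caps were evenly spaced and level in the scene view (rows 163.5–164.1), so both tubes are fully down. The last picture shows all four still upright.
- **Cover height:** the plate's underside is about 10 mm above the posts. I worked this out from the arm's position and the known grip height, because I could not measure it directly.
- **Steadiness:** tool tilt read about 0, and so did joint speed. The wrist force was about 3.7 N, which is roughly the cover's weight, so nothing is touching.
- **Hole alignment:** the margin for a full view of the threaded holes is about 4.5 mm.
  - The top camera put the cover within 0.1 mm of the shaker and 0.2° in turn, but it could see only the two right-hand holes.
  - The scene camera gave −1.5 mm front to back and 0.4 mm along the row, also from the two right-hand holes.
  - Both were measured about 4 cm higher, just before the final lowering. The tool position barely changed sideways afterwards.

**Checks that failed or disagreed:**
- The scene camera's automatic readings for the two left-hand holes failed against the shaded plate and background. Those two holes rest on the fitted plate geometry and on what I could see in the picture.
- The hole measurement taken after lowering was thrown off by the bright post tops showing through. It read up to 3.8 mm and 3.3°, so I did not use it.
- The two cameras differed by about 5 mm in y before I compared positions within each camera.

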